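Unlock a bench pull gauge and check its pull

ROBOT

A 7-joint arm with a two-finger parallel gripper is mounted at the origin on the work surface; the furniture and walls round the work are solid. World frame = base frame: x ahead of the robot, y to its left, z up, the work surface at z = 0. Lengths are in mm, angles in degrees, forces in N, time in s.
With the tool pointing down it reaches from about 425 to 875 mm from the base axis. Payload 9.9 kg.
Tool frame: the origin (TCP) lies on the centre line of the jaws, within the pads' length; the fingertips stand 11 mm ahead of it and the grasp point (between the pads) lies 8 mm behind it (ctrl.tcp_to_tips is the distance from the TCP to the fingertips, in mm); z points along the fingers, y is the line along which they close (so a half turn about z gives the same grasp; the last joint's range is limited). The gripper opens to 85 mm and grips with 20 to 120 N. Pads are 22 mm wide; open, the fingers measure 114 mm over their backs; the gripper's body (76 mm by 85 mm) begins 54 mm behind the grasp point. The pads swing forward as they close: fully open they stand 13 mm farther back than shut.
Start: joints at [-80.432, 32.985, 1.427, 82.34, -0.859, 64.687, -3.237], TCP at [167.513, 653.887, 242.289] pointing down, gripper open.
Joint ranges: [-157.87, 157.87], [-19.46, 123.44], [-87.15, 90], [11.01, 140.99], [-62.26, 242.26], [9.8, 113.94], [-161.44, 161.44]. Speed limits (degrees/s): [127.2, 127.2, 172.46, 172.46, 180, 180, 180].

INTERFACE

Orientations are given as [roll, pitch, yaw] about the fixed x, y, z axes, in that order (R = Rz(yaw) Ry(pitch) Rx(roll)).
In Python, from station import ctrl, cams, workorder gives the robot as it stands.
- The arm moves only by the tool send_rows, never from a script. Its argument "deltas" is text: rows parted by semicolons, each of 6 numbers parted by spaces: the shift along the tool's x, y, z in m, then the turn, a rotation vector about the tool's x, y, z in degrees. A call has 1 to 5 rows; each row is the pose to reach, as a shift and turn from the pose commanded when the call began, along the tool's axes at that moment; what a row does not reach only later rows make up. A row lasts 1/12 s, in which the tool goes at most 41.7 mm and 7.16 degrees, less where a joint would pass 70% of its speed; a pose out of reach is approached as far as the arm can. A call with a gripper value outside its range is refused whole. "gripper" is the finger opening in m, from 0 to 0.0854, set as the call begins (left out, the last holds). The fingers move at their own pace and stop on an object; "squeeze" is the grip in N (left out, the last holds). Time passes only in rows, so rows that repeat a pose let the fingers close. It gives the time, the measured TCP pose, the force, the opening and the grip force at its end, in the units of the state.
- ctrl.sense(): the state, without advancing time (a new reading comes with each control period).
- cams.grab_frame(name): name is "scene" or "top" or "wrist"; returns the picture (400x640x3 uint8, red, green, blue); there is no depth.
- cams.camera_params(name): a dict with "K" (3x3 intrinsics, pixels), "view" (4x4, takes a point from world to camera coordinates). Camera axes: x right, y down, z forward; pixel columns grow to the right and rows downward; lengths in mm; the calibration is good to about 2 mm. A picture is of the moment at which its call begins: read the wrist's pose just before it. camera_params takes no time and is no camera call; for the wrist camera it gives the pose at the moment of the call.
- workorder.sign_off(): hands the job in; it is judged then, once.
The state is a dict: "t": time; "joint_pos": joint angles; "joint_vel": joint speeds; "effort": joint torques, N m; "tool_pos": TCP position; "eef_rot": TCP orientation; "wrist_force": force on the tool from outside, world axes, zero at the start; "wrist_torque": the same for the moment, N m; "gripper_width": finger opening in mm; "finger_force": force on a finger pad.
Only numpy, scipy, OpenCV 4.12 (cv2) and the standard library are available. Lean on these libraries where they do the work, as an engineer would, in place of code of your own. Each camera call takes 0.05 s, during which the arm holds its last target. There are 200 camera calls.

TASK

Take the bench pull gauge off its transport lock: reach in under the hood and nudge the flush lock slide to the left (as the robot sees it) by its ridge until it snaps over, gently, without leaning on the slide, hood or housing with more than about 30 N. Then draw the sprung upright grip out toward the front until its pointer stands level with the fin of the marker clip, hold it there for two seconds, and ease it all the way back in without letting it snap. Leave the lock open and let go of everything; do not push the tip box, the bottle or the timer about.

Things in the scene. Friction and masses are not known exactly. Their poses are not given: they have to be found in the camera images.
- gauge: bench pull gauge, a grey housing fixed to the worktop. Origin on the worktop; x points to its back (away from the robot), y to its left, z up. Deck x -75 to 95, y -120 to 120 mm, 40 mm high, with raised parts up to 50 mm. On the back left a head, x 45 to 95, y 5 to 118 mm, up to z 112 mm
- hood_edge (a point): middle of the front edge of the 4 mm thick hood that juts forward from the head over the lock slide, at its underside, 104 mm above the worktop. The hood reaches 78 mm back from here and 53 mm to either side; open below, in front and at both sides. Fingers reach the ridge only tilted, coming from the front, pointing back and down 35 to 50 degrees from vertical
- lock_slide (a joint): travel of the lock slide, m: 0 locked, 0.016 open (moves along the gauge's +y). A detent must be ridden over (about 6 N) and past mid-travel it snaps to the open end. While it is less than about 10 mm open the pull slide is blocked
- lock_ridge (a point): top centre of the lock slide's ridge, 53 mm above the worktop: a bar 36 mm long in the gauge's x, 8 mm thick in y, standing 10 mm above its flat metal shoe (40 mm in x, 64 mm in y), which is level with the black bezel round it. The hood's underside is 51 mm above this point and its front edge 10 mm ahead of the ridge's front end
- pull_slide (a joint): how far the sprung pull slide is drawn out, m: 0 home, 0.08 end stop; moves along the gauge's -x (to the front). Spring about 4 N at home plus 150 N/m, well damped; it springs home when let go
- pull_grip (a point): centre of the pull slide's upright light grey grip with dark ribs, 80 mm above the worktop: 22 mm thick in the gauge's x, 40 mm wide in y; it reaches 22 mm above and 29 mm below this point, where its 40 x 40 mm foot begins. Nothing else within 70 mm of it stands higher than 59 mm above the worktop
- pointer (a point): tip of the small steel pointer, 3 mm wide, on the left side of the pull slide; travels with it along the scale rail
- marker_fin (a point): top of the thin upright fin (3 mm thick) of the steel marker clip set on the scale rail, between the lock and the pull slide; axes as the gauge's. The pull slide is at the mark when pointer and fin have the same x in the gauge's frame
- tips: bystander: pipette tip box with yellow top, 103 x 142 x 73 mm; origin under its centre
- flask: bystander: small glass media bottle with orange cap, 56 x 50 x 111 mm; origin under its centre
- bench_timer: bystander: white bench timer, 68 x 62 x 18 mm; origin under its centre

How it is judged:
By the outcome, as a careful person would: the job done as asked, in the order asked, and still so for the second after the job is handed in, with the robot touching nothing.
It also fails if it takes over 61 s, if anything falls off the work surface, if the arm or the gripper's body presses on something with over 40 N, if the wrist force passes 120 N, or if a joint passes its speed limit or range.

## Working session

There is one attempt and no reset: what is moved stays moved. The work goes in short steps, Python scripts to look and compute and a tool call to move; the robot and the scene stay as the last step left them, time stands still between calls to the robot, and variables do not carry over. Pictures are saved under pics/ and viewed, at most 10 in all, crops included, and the job is handed in when it is done.

Besides the shell and the picture viewer there is one more tool, called after "Request:" as name(argument=value, ...) on one line, values as JSON. send_rows: Moves the arm, as the interface text tells. Its arguments: {"type":"object","properties":{"deltas":{"type":"string"},"gripper":{"type":"number"},"squeeze":{"type":"number"}},"required":["deltas"]}

```bash
ls; mkdir -p pics; python3 - <<'E'
from station import ctrl,cams
import cv2,numpy as np
print(ctrl.sense())
a=cams.grab_frame("scene");b=cams.grab_frame("top")
cv2.imwrite("pics/scene.png",a[...,::-1]);cv2.imwrite("pics/top.png",b[...,::-1])
for n in("scene","top","wrist"):
    p=cams.camera_params(n);print(n,np.round(p["K"],1).tolist(),np.round(p["view"],3).tolist())
E
```

```text
pics
{'t': 0.0, 'joint_pos': array([-80.43302328,  33.03413592,   1.42232193,  82.38795629,
        -0.85836078,  64.68562724,  -3.23736941]), 'joint_vel': array([ 0.02859393,  0.00832395, -0.02378835,  0.0520457 ,  0.03322157,
       -0.04009782,  0.12476683]), 'effort': array([ 9.57722477e-04, -7.65760517e+01,  2.25045696e+00, -2.85967809e+01,
        1.51911832e-02,  1.25486040e-02, -1.17671829e-05]), 'tool_pos': array([167.38324537, 653.45790601, 241.41550534]), 'eef_rot': array([-1.79902996e+02,  5.48530489e-03,  1.65634828e+02]), 'wrist_force': array([-0.01395482, -0.68291408, -0.32242449]), 'wrist_torque': array([ 0.02524801,  0.00394556, -0.00823243]), 'finger_force': 0.0, 'gripper_width': 85.0502208919362}
scene [[485.4, 0.0, 323.4], [0.0, 485.4, 196.1], [0.0, 0.0, 1.0]] [[0.729, -0.684, -0.02, -341.336], [-0.315, -0.31, -0.897, 274.364], [0.607, 0.66, -0.442, 1087.873], [0.0, 0.0, 0.0, 1.0]]
top [[383.9, 0.0, 317.6], [0.0, 383.9, 197.2], [0.0, 0.0, 1.0]] [[0.006, -1.0, 0.02, 29.398], [-0.994, -0.008, -0.108, 492.394], [0.108, -0.019, -0.994, 1347.125], [0.0, 0.0, 0.0, 1.0]]
wrist [[340.2, 0.0, 318.5], [0.0, 340.2, 206.3], [0.0, 0.0, 1.0]] [[0.248, 0.969, -0.001, -673.448], [0.922, -0.235, 0.308, -39.994], [0.298, -0.077, -0.951, 379.981], [0.0, 0.0, 0.0, 1.0]]
```

```bash
sleep 1
```

```text
(no output)
```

View pics/scene.png

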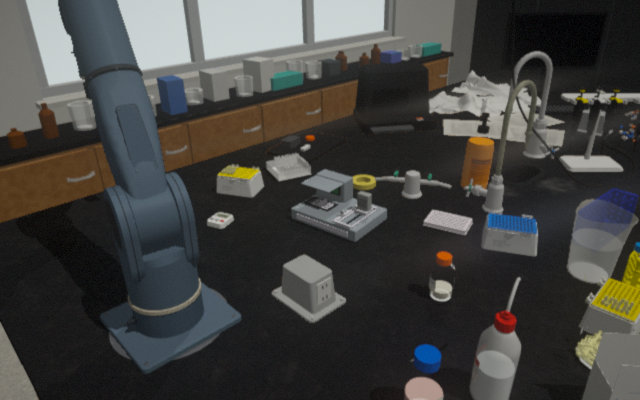

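View pics/top.png

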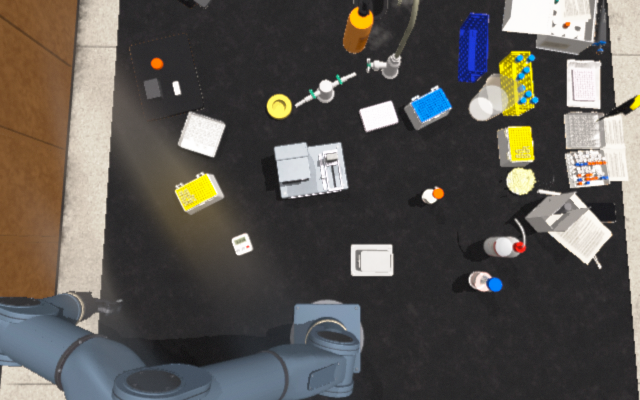

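The gauge is at about (312,168) in the top view and (338,203) in the scene view. The bystanders are the tip box (198,193), timer (242,244) and bottle (432,195). The arm is far to the left. Zooming in on the gauge.

```bash
cat > h.py <<'E'
import numpy as np
from station import ctrl,cams
def ray(n,u,v,P=None):
    P=P or cams.camera_params(n);K=np.array(P["K"]);V=np.array(P["view"])
    R=V[:3,:3];c=-R.T@V[:3,3];d=R.T@np.linalg.inv(K)@[u,v,1];return c,d
def plane(n,u,v,z,P=None):
    c,d=ray(n,u,v,P);return c+d*(z-c[2])/d[2]
def proj(n,p,P=None):
    P=P or cams.camera_params(n);q=np.array(P["view"])[:3]@np.r_[p,1];q=np.array(P["K"])@q;return q[:2]/q[2]
E
python3 - <<'E'
import cv2,numpy as np
a=cv2.imread("pics/scene.png")[165:240,285:391];b=cv2.imread("pics/top.png")[135:205,268:354]
f=lambda x:cv2.resize(x,None,fx=7,fy=7,interpolation=cv2.INTER_CUBIC)[:,:800]
cv2.imwrite("pics/s2.png",f(a));cv2.imwrite("pics/t2.png",f(b))
E
```

```text
(no output)
```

View pics/t2.png

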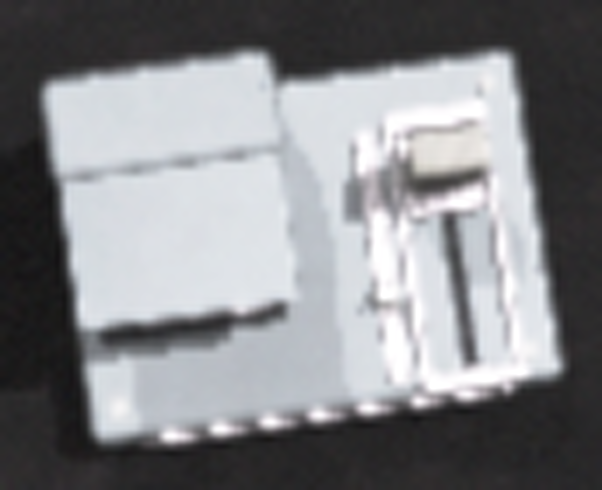

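The deck front corners are at crop (95,440) and (560,375), the back right corner at (515,55). The hood's front edge runs from (88,325) to (285,305). The grip is at (445,150).

```bash
python3 - <<'E'
from h import *
P=cams.camera_params("top")
f=lambda x,y,z:plane("top",268+x/7,135+y/7,z,P)
FL,FR,BR=f(95,440,40),f(560,375,40),f(515,55,40)
d=FL-FR;print("FL,FR,BR",FL,FR,BR,np.linalg.norm(d),np.linalg.norm(BR-FR))
yaw=np.arctan2(-d[0],d[1]);e=BR-FR;y2=np.arctan2(e[1],e[0]);print(np.degrees([yaw,y2]))
y=yaw*.6+y2*.4
R=np.array([[np.cos(y),-np.sin(y)],[np.sin(y),np.cos(y)]])
o=np.mean([FL[:2]-R@[-75,120],FR[:2]-R@[-75,-120],BR[:2]-R@[95,-120]],axis=0);print("o",o,np.degrees(y))
L=lambda p:R.T@(p[:2]-o)
print("grip",L(f(448,140,102)),"hood",L(f(88,325,108)),L(f(285,305,108)),"headBL",L(f(45,80,112)))
print("fin?",L(f(375,300,70)),L(f(355,195,60)))
for n,u,v,z in(("tips",198,193,73),("fl",432,195,60),("tim",242,244,18)):
    q=plane("top",u,v,z,P);print(n,q,L(q))
print(cams.camera_params("wrist")["view"])
E
```

```text
FL,FR,BR [487.46834827 160.68787656  40.        ] [522.61882003 -74.6073548   40.        ] [688.45321263 -51.82144403  40.        ] 237.90628735540318 167.39248339425473
[8.49651384 7.82354311]
o [578.60073691  53.63153404] 8.22732554554938
grip [ 41.02932631 -74.13498339] hood [-27.03204434 111.25547248] [-30.08385818  15.92261259] headBL [ 94.18425758 116.43905564]
fin? [-27.62581044 -29.48349286] [ 28.21403356 -27.41161033]
tips [498.39124356 445.28894577  73.        ] [-23.33743241 399.10456679]
fl [ 499.78274269 -368.18688086   60.        ] [-138.36942804 -406.19816931]
tim [324.45961524 299.45870261  18.        ] [-216.34742117  279.66497792]
[[ 2.47719034e-01  9.68831225e-01 -1.15622951e-03 -6.73447531e+02]
 [ 9.21930732e-01 -2.35359956e-01  3.07651451e-01 -3.99944556e+01]
 [ 2.97790203e-01 -7.72770839e-02 -9.51498422e-01  3.79980624e+02]
 [ 0.00000000e+00  0.00000000e+00  0.00000000e+00  1.00000000e+00]]
```

View pics/s2.png

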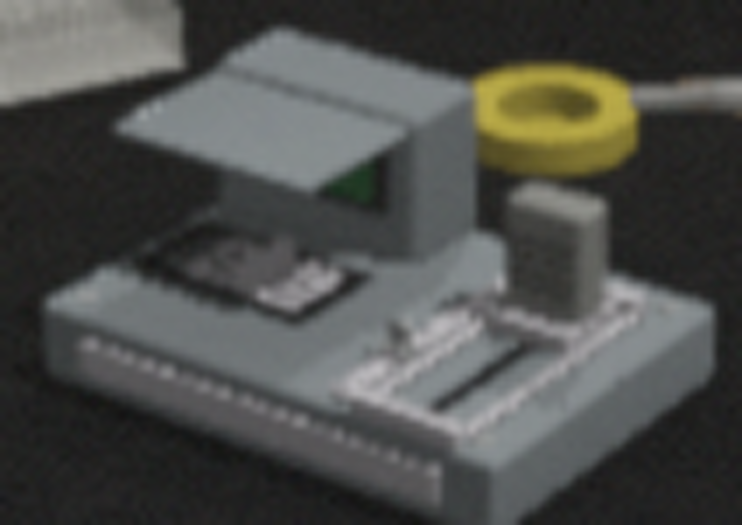

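Ridge at about (285,245) in this crop, under the hood. The fin of the marker is at (400,335), the pointer near (490,300), and the grip at (558,250). Next is a tilted viewing pose in front.

```bash
cat >> h.py <<'E'
from scipy.spatial.transform import Rotation as Ro
O=np.array([578.6,53.6,0]);YAW=8.23
G=Ro.from_euler('z',YAW,degrees=True)
def w2g(p):return G.inv().apply(np.asarray(p)-O)
def g2w(p):return G.apply(np.asarray(p,float))+O
def pose():
    s=ctrl.sense();return np.array(s["tool_pos"]),Ro.from_euler('xyz',s["eef_rot"],degrees=True),s
def Rt(tilt,twist=0):return G*Ro.from_euler('z',180,degrees=True)*Ro.from_euler('x',180,degrees=True)*Ro.from_euler('y',-tilt,degrees=True)*Ro.from_euler('z',twist,degrees=True)
def goto(pg,tilt,twist=0):
    p,R,s=pose();d=R.inv().apply(g2w(pg)-p)/1000;r=(R.inv()*Rt(tilt,twist)).as_rotvec(degrees=True)
    print("now g",w2g(p).round(1),"delta",d.round(4),r.round(2),"rows",max(np.linalg.norm(d)/.0417,np.linalg.norm(r)/7.16))
    return d,r
E
python3 - <<'E'
from h import *
print(ctrl.tcp_to_tips)
goto([-90,20,200],30)
p,R,s=pose();print(R.inv().apply(g2w([-90,20,200])-p))
E
```

```text
11.0
now g [-321.1  652.6  241.5] delta [-0.4564 -0.4951  0.0423] [ -6.   -29.62 -22.05] rows 16.180828786265007
[-456.41565651 -495.14543842   42.31509354]
```

Request:
send_rows(deltas="-0.026 -0.028 0 0 0 0; -0.052 -0.056 0 0 0 0; -0.078 -0.084 0 0 0 0; -0.104 -0.112 0 0 0 0; -0.13 -0.14 0 0 0 0", gripper=0)

```text
t: 0.52
tool_pos: [259.2, 484.1, 241.9]
eef_rot: [-180.0, -0.0, 165.6]
wrist_force: [0.8, 0.9, 0.2]
gripper_width: 25.6
finger_force: 0.0
```

Request:
send_rows(deltas="-0.026 -0.028 0 0 0 0; -0.052 -0.056 0 0 0 0; -0.078 -0.084 0 0 0 0; -0.104 -0.112 0 0 0 0; -0.13 -0.14 0 0 0 0")

```text
t: 0.93
tool_pos: [350.3, 316.3, 242.2]
eef_rot: [-180.0, -0.0, 165.6]
wrist_force: [1.0, 0.2, 0.4]
gripper_width: 0.2
finger_force: 0.0
```

Request:
send_rows(deltas="-0.026 -0.028 0 0 0 0; -0.052 -0.056 0 0 0 0; -0.078 -0.084 0 0 0 0; -0.104 -0.112 0 0 0 0; -0.13 -0.14 0 0 0 0")

```text
t: 1.35
tool_pos: [441.4, 148.4, 242.3]
eef_rot: [-180.0, -0.0, 165.6]
wrist_force: [0.5, 0.1, 0.4]
gripper_width: 0.4
finger_force: 0.0
```

```bash
python3 - <<'E'
from h import *
goto([-90,20,200],30)
E
```

```text
now g [-122.2  113.4  242.3] delta [-0.0656 -0.0739  0.0423] [ -5.91 -29.61 -22.07] rows 5.223997139905588
```

Request:
send_rows(deltas="-0.013 -0.015 0.008 -1.1 -5.5 -4.1; -0.026 -0.029 0.016 -2.2 -11 -8.2; -0.039 -0.044 0.024 -3.3 -16.5 -12.3; -0.052 -0.059 0.032 -4.4 -22 -16.4; -0.065 -0.074 0.042 -5.5 -27.5 -20.5")

```text
t: 1.77
tool_pos: [476.4, 66.4, 204.5]
eef_rot: [-179.7, 23.3, -176.5]
wrist_force: [-1.0, -1.4, -1.7]
gripper_width: 0.4
finger_force: 0.0
```

```bash
python3 - <<'E'
from h import *
import cv2
goto([-90,20,200],30)
P=cams.camera_params("wrist");a=cams.grab_frame("wrist");np.savez("w1.npz",K=P["K"],view=P["view"])
cv2.imwrite("pics/w1.png",a[...,::-1])
for q in([-2,61,53],[-30,61,104],[41,-74,80],[-75,120,40],[-75,-120,40]):print(q,proj("wrist",g2w(q),P).round(1))
print(pose()[2]["joint_pos"].round(1))
E
```

```text
now g [-99.3  27.3 204.5] delta [-0.0073 -0.0065  0.0081] [-2.44 -6.69 -4.23] rows 1.1568631611022746
[-2, 61, 53] [363.6 212.6]
[-30, 61, 104] [369.9 229.9]
[41, -74, 80] [231.1 270.3]
[-75, 120, 40] [433.4 133.4]
[-75, -120, 40] [155.1 153.5]
[-21.6  11.    4.5 133.3  21.8  14.3  55.5]
```

View pics/w1.png

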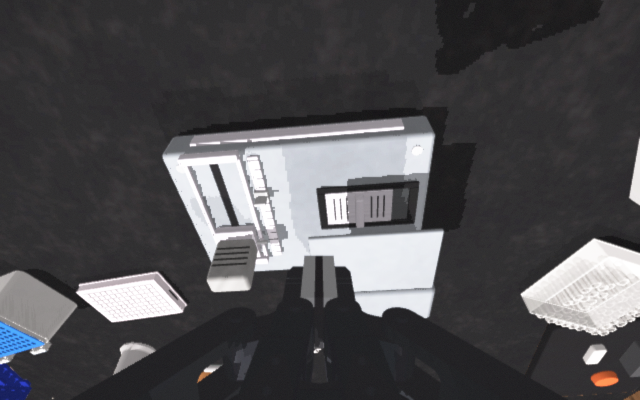

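Wrist view, inverted: the ridge is at about (360,208) under the hood, whose front edge is at row ~235. The grip is at (233,255), and the fin at about (263,198). Zooming for accuracy.

```bash
python3 - <<'E'
import cv2
a=cv2.imread("pics/w1.png")[145:275,195:395]
cv2.imwrite("pics/w1c.png",cv2.resize(a,None,fx=4,fy=4,interpolation=cv2.INTER_CUBIC))
E
```

```text
(no output)
```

View pics/w1c.png

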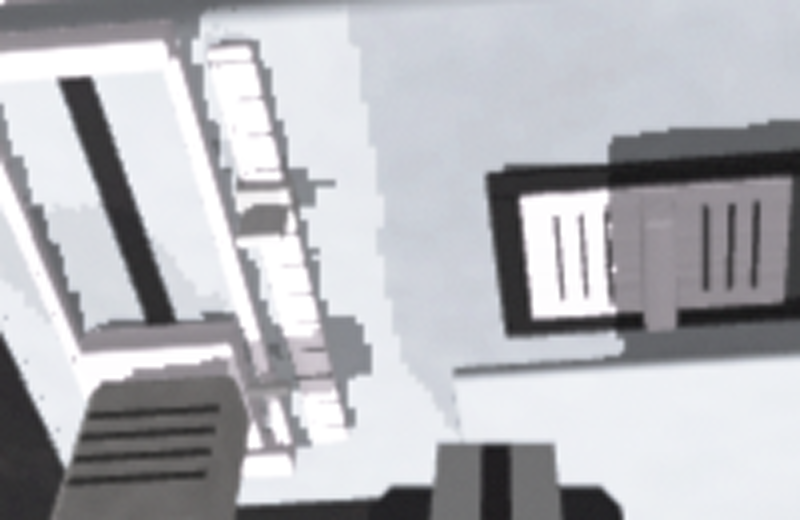

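```bash
python3 - <<'E'
from h import *
d=np.load("w1.npz");P={"K":d["K"],"view":d["view"]}
f=lambda x,y,z:w2g(plane("wrist",195+x/4,145+y/4,z,P)).round(1)
print("ridge front,back,mid",f(659,195,53),f(662,328,53),f(661,260,53))
print("ridge L/R sides",f(644,260,53),f(677,260,53))
print("hood FR corner",f(455,370,104))
print("shoe corners z43 FR,BR bezel",f(522,197,43),f(530,320,43))
for z in(55,60,65):print("fin",f(285,183,z),"ptr",f(280,385,z),"grip mid front",f(150,380,102))
goto([-100,38,136],45)
E
```

```text
ridge front,back,mid [-25.6  57.4  53. ] [17.2 57.9 53. ] [-5.6 57.8 53. ]
ridge L/R sides [-5.9 53.8 53. ] [-5.3 61.6 53. ]
hood FR corner [-25.2  11.9 104. ]
shoe corners z43 FR,BR bezel [-19.4  25.7  43. ] [21.6 24.9 43. ]
fin [-37.5 -26.5  55. ] ptr [ 28.  -40.1  55. ] grip mid front [-25.2 -51.3 102. ]
fin [-41.4 -25.2  60. ] ptr [ 22.7 -38.5  60. ] grip mid front [-25.2 -51.3 102. ]
fin [-45.3 -23.8  65. ] ptr [ 17.4 -36.9  65. ] grip mid front [-25.2 -51.3 102. ]
now g [-99.2  25.2 204.2] delta [0.0287 0.0133 0.0618] [ -3.43 -21.81  -4.2 ] rows 3.1387394139973144
```

```bash
python3 - <<'E'
from h import *
goto([-70,34,119],45)
E
```

```text
now g [-99.2  25.2 204.2] delta [0.0076 0.0122 0.0893] [ -3.43 -21.81  -4.2 ] rows 3.1387394139973144
```

Request:
send_rows(deltas="0.002 0.003 0.018 -0.7 -4.4 -0.8; 0.003 0.005 0.036 -1.4 -8.8 -1.7; 0.005 0.007 0.054 -2.1 -13.2 -2.5; 0.006 0.01 0.072 -2.8 -17.6 -3.4; 0.0076 0.0122 0.089 -3.4 -21.8 -4.2")

```text
t: 2.23
tool_pos: [475.6, 39.1, 166.7]
eef_rot: [-173.0, 24.3, -175.3]
wrist_force: [-1.2, -0.1, -0.0]
gripper_width: 0.1
finger_force: 0.0
```

```bash
python3 - <<'E'
from h import *
import cv2
goto([-70,34,119],45)
goto([-12.8,34,61.8],45)
print(pose()[2]["joint_pos"].round(1))
P=cams.camera_params("wrist");a=cams.grab_frame("wrist");np.savez("w2.npz",K=P["K"],view=P["view"])
cv2.imwrite("pics/w2.png",a[...,::-1])
print(proj("wrist",g2w([-20,57.7,53]),P),proj("wrist",g2w([-28,65,104]),P))
E
```

```text
now g [-104.     0.4  166.7] delta [-0.0094  0.0423  0.0519] [ -8.95 -20.89  -1.69] rows 3.182564066096599
now g [-104.     0.4  166.7] delta [-0.038   0.055   0.1265] [ -8.95 -20.89  -1.69] rows 3.4308586784773993
[ -9.   15.7 -13.7 137.3  72.1  18.2   3.7]
[414.95985361 231.55298812] [433.87471595 276.82530623]
```

View pics/w2.png

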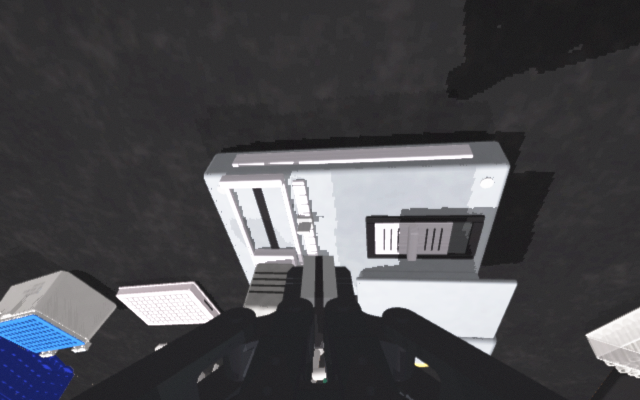

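The wrist folds up here (j4 at 137, near its limit), and j5 is swinging over. I'll fit a simple kinematic model from the joint readings to find a reachable tilted pose.

```bash
cat > fk.py <<'E'
from h import *
import itertools
from scipy.optimize import least_squares
X=[([-80.433,33.034,1.422,82.388,-.858,64.686,-3.237],[167.38,653.46,241.4],[-179.9,0,165.635]),
([-21.6,11,4.5,133.3,21.8,14.3,55.5],list(g2w([-99.2,25.2,204.2])),[-179.7,23.3,-176.5])]
s=ctrl.sense();X.append((s["joint_pos"],s["tool_pos"],s["eef_rot"]))
def fk(q,p,sg):
    # p: base yaw, d0,d1,d2,d3, elbow offsets a1,a2, wrist offset a3, final yaw
    R=Ro.from_euler('z',p[0],degrees=True);t=np.array([0,0,p[1]],float)
    e=lambda ax,i:Ro.from_euler(ax,sg[i]*q[i],degrees=True)
    R=R*e('z',0)*e('y',1)*e('z',2);t=t+R.apply([p[5],0,p[2]])
    R=R*e('y',3);t=t+R.apply([p[6],0,0]);R=R*e('z',4);t=t+R.apply([0,0,p[3]])
    R=R*e('y',5);t=t+R.apply([p[7],0,0]);R=R*e('z',6);t=t+R.apply([0,0,p[4]])
    return t,R*Ro.from_euler('z',p[8],degrees=True)
def res(p,sg):
    o=[]
    for q,t,r in X:
        a,R=fk(q,p,sg);o+=list((a-t)/5);o+=list((Ro.from_euler('xyz',r,degrees=True).inv()*R).as_rotvec(degrees=True))
    return np.array(o+[*(p[5:8]/100)])
E
python3 - <<'E'
from fk import *
best=[]
for sz in itertools.product([1,-1],repeat=4):
  for fy in(0,180):
    sg=[sz[0],1,sz[1],1,sz[2],1,sz[3]]
    for by in (0,180):
      f=least_squares(res,[by,300,450,400,300,0,0,0,fy],args=(sg,),loss='soft_l1')
      best.append((f.cost,sg,f.x.round(1).tolist()))
best.sort(key=lambda b:b[0])
for b in best[:4]:print(b)
f=best[0];print(np.round(res(np.array(f[2]),f[1]),1))
E
```

```text
(np.float64(3.2627786606600795), [-1, 1, -1, 1, -1, 1, -1], [-364.0, 326.7, 591.3, 409.9, 398.4, -8.6, 12.4, 4.8, 806.1])
(np.float64(3.262778660669285), [-1, 1, -1, 1, -1, 1, -1], [-4.0, 326.7, 591.3, 409.9, 398.4, -8.6, 12.4, 4.8, 86.1])
(np.float64(3.262778660678369), [-1, 1, -1, 1, -1, 1, -1], [356.0, 326.7, 591.3, 409.9, 398.4, -8.6, 12.4, 4.8, 86.1])
(np.float64(3.2627786606854854), [-1, 1, -1, 1, -1, 1, -1], [-4.0, 326.7, 591.3, 409.9, 398.4, -8.6, 12.4, 4.8, 86.1])
[ 0.1 -0.   0.  -0.   0.   0.1  0.   1.2 -0.6  2.   0.2  0.1 -0.1 -0.2
  0.6  1.6  0.5 -0.3 -0.1  0.1  0. ]
```

```bash
cat >> fk.py <<'E'
lo=np.array([-157.87,-19.46,-87.15,11.01,-62.26,9.8,-161.44]);hi=np.array([157.87,123.44,90,140.99,242.26,113.94,161.44])
SG=[-1,1,-1,1,-1,1,-1];p0=np.array([-4,326.7,591.3,409.9,398.4,-8.6,12.4,4.8,86.1])
PF=least_squares(lambda p:np.delete(res(p,SG),[9,10,11]),p0).x
def ik(pg,R,starts,reg=None):
    T=g2w(pg);out=[]
    for q0 in starts:
        f=least_squares(lambda q:np.r_[(fk(q,PF,SG)[0]-T)/5,(R.inv()*fk(q,PF,SG)[1]).as_rotvec(degrees=True),(q-q0)*.002],np.clip(q0,lo+1,hi-1),bounds=(lo+.5,hi-.5))
        a,b=fk(f.x,PF,SG);out.append((np.linalg.norm(a-T),np.degrees((R.inv()*b).magnitude()),f.x))
    return min(out,key=lambda o:o[0]/5+o[1]),out
E
python3 - <<'E'
from fk import *
print(PF.round(1))
rng=np.random.default_rng(0);st=[np.array([-10,20,0,130,0,20,0.]),np.array([-10,20,0,130,180,20,180-20.]),np.array([-10,20,0,130,180,20,-150.])]+[lo+(hi-lo)*rng.random(7) for _ in range(5)]
for z in(62,):
 for tilt in(35,38,42,46,50):
  for tw in(0,180):
    b,_=ik([-12.8,34,z],Rt(tilt,tw),st);print(tilt,tw,round(b[0],1),round(b[1],1),b[2].round(0))
E
```

```text
[ -4.1 332.4 585.8 412.  394.5  -4.4  14.3   6.5  86.1]
35 0 5.3 1.3 [ 30.  74. -87. 140. 116.  82. -17.]
35 180 5.4 1.3 [ 30.  71. -84. 140. 117.  78. 161.]
38 0 12.7 3.1 [ 30.  75. -87. 140. 118.  83. -17.]
38 180 12.8 3.2 [ 30.  72. -84. 140. 118.  80. 161.]
42 0 22.8 5.5 [ 30.  76. -87. 140. 120.  84. -17.]
42 180 22.8 5.5 [ 29.  74. -85. 140. 120.  82. 161.]
46 0 33.1 7.7 [ 29.  77. -87. 140. 122.  86. -17.]
46 180 33.1 7.8 [ 29.  76. -85. 140. 123.  84. 161.]
50 0 43.8 9.9 [ 29.  79. -87. 140. 125.  88. -17.]
50 180 43.7 9.9 [ 28.  78. -85. 140. 125.  87. 161.]
```

```bash
cat >> fk.py <<'E'
def Ra(tilt,az,twist=0):return G*Ro.from_euler('z',az,degrees=True)*G.inv()*Rt(tilt,twist)
E
python3 - <<'E'
from fk import *
rng=np.random.default_rng(0);st=[np.array([-10,20,0,130,0,20,0.]),np.array([-10,20,0,130,180,20,-20.]),np.array([30,74,-80,138,116,82,-17.]),np.array([-50,70,80,138,60,80,0.])]+[lo+(hi-lo)*rng.random(7) for _ in range(3)]
for az in(-45,-30,-15,15,30,45):
 for tilt in(36,42,46):
    te=np.degrees(np.arctan(np.tan(np.radians(tilt))*np.cos(np.radians(az))))
    Rr=Ra(tilt,az);tip=np.array([-10,36,53.]);tcp=tip-11*w2g(O+Rr.apply([0,0,1]))
    b,_=ik(tcp,Rr,st);print(az,tilt,"eff",round(te,1),round(b[0],1),round(b[1],1),b[2].round(0))
E
```

```text
-45 36 eff 27.2 0.0 0.0 [  7.  70. -77. 129.  98. 100. -67.]
-45 42 eff 32.5 0.0 0.0 [  2.  72. -75. 131. 101. 106. -73.]
-45 46 eff 36.2 0.0 0.0 [ -1.  74. -73. 131. 102. 111. -77.]
-30 36 eff 32.2 0.0 0.0 [ 12.  71. -80. 136. 106.  98. -56.]
-30 42 eff 37.9 0.0 0.0 [  6.  74. -77. 139. 110. 106. -63.]
-30 46 eff 41.9 2.0 0.5 [  3.  78. -76. 140. 112. 113. -67.]
-15 36 eff 35.1 3.1 0.8 [ 19.  76. -87. 140. 113.  97. -38.]
-15 42 eff 41.0 15.9 3.9 [ 16.  79. -87. 140. 115. 105. -40.]
-15 46 eff 45.0 24.1 5.8 [ 13.  82. -87. 140. 118. 112. -42.]
15 36 eff 35.1 4.5 1.1 [ 40.  75. -87. 140. 119.  68.   3.]
15 42 eff 41.0 17.8 4.4 [ 43.  78. -87. 140. 123.  66.   6.]
15 46 eff 45.0 25.8 6.1 [ -40.   85.   89.  140.  242.  113. -150.]
30 36 eff 32.2 0.0 0.0 [ 30.  45. -37. 138. 184.  21. -48.]
30 42 eff 37.9 0.0 0.0 [  -7.   46.   24.  140.  239.   58. -102.]
30 46 eff 41.9 4.9 1.2 [  -8.   51.   31.  140.  242.   69. -102.]
45 36 eff 27.2 0.0 0.0 [ 54.  77. -87. 130.  97.  46.  61.]
45 42 eff 32.5 0.0 0.0 [ 57.  81. -86. 132. 103.  41.  61.]
45 46 eff 36.2 0.0 0.0 [ 50.  59. -52. 133. 192.  11. -27.]
```

```bash
cat >> fk.py <<'E'
def step(q,pg,R):
    T=g2w(pg)
    f=least_squares(lambda x:np.r_[(fk(x,PF,SG)[0]-T)/5,(R.inv()*fk(x,PF,SG)[1]).as_rotvec(degrees=True),(x-q)*.01],np.clip(q,lo+.6,hi-.6),bounds=(lo+.5,hi-.5))
    a,b=fk(f.x,PF,SG);return f.x,np.linalg.norm(a-T),np.degrees((R.inv()*b).magnitude())
def path(q,wps,n=12):
    from scipy.spatial.transform import Slerp
    a,R=fk(q,PF,SG);a=w2g(a);worst=0;rep=[]
    for tip,Rr in wps:
        tcp=np.array(tip,float)-11*w2g(O+Rr.apply([0,0,1]));S=Slerp([0,1],Ro.concatenate([R,Rr]));mj=0
        for i in range(1,n+1):
            q0=q;q,e,r=step(q,a+(tcp-a)*i/n,S(i/n));worst=max(worst,e+2*r);mj=max(mj,abs(q-q0).max())
        a,R=tcp,Rr;rep.append((round(e,1),round(r,1),round(worst,1),round(mj),q.round(0).tolist()))
    return rep
E
python3 - <<'E'
from fk import *
q=np.array(ctrl.sense()["joint_pos"])
for az,t in((25,40),(30,42),(35,43),(40,44),(-25,40),(-30,42),(-35,43),(-40,44)):
  Rr=Ra(t,az)
  print(az,t)
  for r in path(q,[([-80,20,230],Ra(20,az)),([-50,36,180],Rr),([-50,36,115],Rr),([-10,36,53],Rr),([-10,60,53],Rr)]):print("  ",r)
E
```

```text
25 40
   (np.float64(0.0), np.float64(0.0), np.float64(0.1), 10, [52.0, 22.0, -72.0, 124.0, 26.0, 32.0, 88.0])
   (np.float64(3.4), np.float64(1.0), np.float64(5.3), 24, [57.0, 47.0, -87.0, 140.0, 107.0, 31.0, 16.0])
   (np.float64(12.0), np.float64(3.3), np.float64(18.6), 1, [53.0, 62.0, -87.0, 140.0, 110.0, 43.0, 19.0])
   (np.float64(3.4), np.float64(0.9), np.float64(18.6), 1, [48.0, 79.0, -87.0, 140.0, 122.0, 59.0, 18.0])
   (np.float64(5.8), np.float64(1.5), np.float64(18.6), 0, [44.0, 78.0, -87.0, 140.0, 122.0, 61.0, 15.0])
30 42
   (np.float64(0.0), np.float64(0.0), np.float64(0.1), 11, [54.0, 25.0, -75.0, 123.0, 28.0, 34.0, 92.0])
   (np.float64(1.6), np.float64(0.4), np.float64(2.5), 26, [60.0, 51.0, -87.0, 140.0, 108.0, 28.0, 23.0])
   (np.float64(9.3), np.float64(2.6), np.float64(14.5), 1, [56.0, 65.0, -87.0, 140.0, 112.0, 40.0, 27.0])
   (np.float64(0.1), np.float64(0.0), np.float64(14.5), 1, [52.0, 81.0, -87.0, 140.0, 123.0, 55.0, 26.0])
   (np.float64(3.1), np.float64(0.8), np.float64(14.5), 0, [48.0, 81.0, -87.0, 140.0, 123.0, 57.0, 23.0])
35 43
   (np.float64(0.0), np
[... 2486 characters left out ...]
.4), 4, [-16.0, 49.0, -33.0, 137.0, 111.0, 65.0, -83.0])
   (np.float64(0.0), np.float64(0.0), np.float64(2.4), 0, [-19.0, 49.0, -33.0, 136.0, 108.0, 66.0, -82.0])
-40 44
   (np.float64(0.0), np.float64(0.0), np.float64(0.0), 6, [-5.0, 13.0, -23.0, 121.0, 35.0, 40.0, 6.0])
   (np.float64(0.0), np.float64(0.0), np.float64(0.0), 7, [-34.0, 26.0, -14.0, 136.0, 88.0, 48.0, -67.0])
   (np.float64(0.0), np.float64(0.0), np.float64(0.0), 1, [-34.0, 36.0, -14.0, 138.0, 100.0, 50.0, -83.0])
   (np.float64(0.0), np.float64(0.0), np.float64(0.0), 1, [-32.0, 45.0, -12.0, 135.0, 108.0, 52.0, -89.0])
   (np.float64(0.0), np.float64(0.0), np.float64(0.0), 0, [-35.0, 45.0, -13.0, 133.0, 104.0, 52.0, -87.0])
```

```bash
cat > geo.py <<'E'
from fk import *
def vol():
    P=[]
    for s in np.arange(0,74,3.):
        hy=14.5 if s<35 else 14.5+(s-35)*.5; hx=11 if s<35 else 13
        for x in np.linspace(-hx,hx,7):
            for y in np.linspace(-hy,hy,9):P.append((x,y,-s))
    return np.array(P)
V=vol()
def clear(az,t,tw,fx,zlow=45.5):
    Rg=G.inv()*Ra(t,az,tw);B=Rg.apply(V)
    B[:,2]+=zlow-B[:,2].min()
    lowi=B[:,2].argmin();B[:,0]+=fx-B[lowi,0]
    sel=(B[:,2]<53)&(B[:,0]>-20)&(B[:,0]<16)
    if not sel.any():return None
    # dense bottom sampling is enough for contact estimate
    dy=53.7-B[sel,1].max();B[:,1]+=dy
    h=np.stack([np.maximum(-30-B[:,0],0)*0+B[:,0],B[:,2]],1)
    # signed distance (x-z) to hood slab x>-30, 104<z<108
    d=np.hypot(np.maximum(-30-B[:,0],0),np.maximum(np.maximum(104-B[:,2],B[:,2]-108),0))
    d=d[(B[:,1]>8)&(B[:,1]<122)]
    k=np.where(sel)[0];c=B[k[B[k,1].argmax()]]
    off=B[0]-V[0]@Rg.as_matrix().T   # tip centre
    return d.min(),off,c,B[lowi]
E
python3 - <<'E'
from geo import *
for az in(-25,-30,-35,-40,-45):
  for t in(38,42,46):
    best=None
    for tw in range(-20,61,10):
      for fx in(-22,-18,-14):
        c=clear(az,t,tw,fx)
        if c and (best is None or c[0]>best[0][0]):best=(c,tw,fx)
    c,tw,fx=best;print(az,t,"tw",tw,"fx",fx,"clr",c[0].round(1),"tip",c[1].round(1),"contact",c[2].round(1),"low",c[3].round(1))
E
```

```text
-25 38 tw -20 fx -22 clr 3.2 tip [-15.2  38.9  54.9] contact [-17.7  53.7  52.1] low [-22.   52.9  45.5]
-25 42 tw -20 fx -22 clr 6.4 tip [-15.9  39.   55.7] contact [-18.1  53.7  52.3] low [-22.   52.7  45.5]
-25 46 tw -10 fx -22 clr 9.2 tip [-18.8  38.6  55.1] contact [-18.9  53.7  52.8] low [-22.   53.8  45.5]
-30 38 tw -20 fx -22 clr 1.5 tip [-16.5  38.8  54.9] contact [-17.6  53.7  52.1] low [-22.   53.3  45.5]
-30 42 tw -20 fx -22 clr 5.1 tip [-17.1  38.9  55.7] contact [-18.   53.7  52.3] low [-22.   53.1  45.5]
-30 46 tw -20 fx -22 clr 8.8 tip [-17.7  39.   56.5] contact [-18.5  53.7  52.5] low [-22.   52.8  45.5]
-35 38 tw -20 fx -22 clr 0.0 tip [-17.8  38.7  54.9] contact [-17.6  53.7  52.1] low [-22.   53.7  45.5]
-35 42 tw -20 fx -22 clr 2.9 tip [-18.3  38.8  55.7] contact [-18.   53.7  52.3] low [-22.   53.4  45.5]
-35 46 tw -20 fx -22 clr 6.6 tip [-19.   39.   56.5] contact [-18.4  53.7  52.5] low [-22.   53.2  45.5]
-40 38 tw -20 fx -22 clr 0.0 tip [-19.1  38.8  54.9] contact [-17.6  53.7  52.1] low [-22.   54.1  45.5]
-40 42 tw -20 fx -22 clr 0.4 tip [-19.6  38.9  55.7] contact [-18.   53.7  52.3] low [-22.   53.8  45.5]
-40 46 tw -20 fx -22 clr 4.0 tip [-20.2  39.1  56.5] contact [-18.4  53.7  52.5] low [-22.   53.5  45.5]
-45 38 tw -20 fx -22 clr 0.0 tip [-20.5  39.   54.9] contact [-17.7  53.7  52.1] low [-22.   54.5  45.5]
-45 42 tw -20 fx -22 clr 0.0 tip [-20.9  39.1  55.7] contact [-18.   53.7  52.3] low [-22.   54.1  45.5]
-45 46 tw -20 fx -22 clr 1.0 tip [-21.5  39.3  56.5] contact [-18.4  53.7  52.5] low [-22.   53.8  45.5]
```

```bash
python3 - <<'E'
from geo import *
for az in(-30,-35,-40,-45):
  for t in(42,46,50):
   for fx in (-16,):
    best=None
    for tw in range(-80,1,10):
        c=clear(az,t,tw,fx)
        if c and (best is None or c[0]>best[0][0]):best=(c,tw,fx)
    c,tw,fx=best;Rr=Ra(t,az,tw)
    r=path(np.array(ctrl.sense()["joint_pos"]),[([-80,20,230],Ra(20,az,tw)),([-50,36,180],Rr),([-60,36,120],Rr),(c[1]-[0,6,0],Rr),(c[1]+[0,18,0],Rr)])
    print(az,t,"tw",tw,"fx",fx,"clr",c[0].round(1),"tip",c[1].round(1),"contact",c[2].round(1),"low",c[3].round(1),[x[:3] for x in r][2:],r[3][4],r[2][4])
E
```

```text
-30 42 tw -20 fx -16 clr 0.4 tip [-11.1  37.5  55.7] contact [-19.5  53.7  50. ] low [-16.   51.7  45.5] [(np.float64(9.6), np.float64(2.6), np.float64(14.8)), (np.float64(0.0), np.float64(0.0), np.float64(14.8)), (np.float64(0.0), np.float64(0.0), np.float64(14.8))] [8.0, 79.0, -83.0, 140.0, 110.0, 113.0, -40.0] [6.0, 65.0, -87.0, 140.0, 94.0, 106.0, -45.0]
-30 46 tw -20 fx -16 clr 4.3 tip [-11.7  37.7  56.5] contact [-19.7  53.7  49.7] low [-16.   51.5  45.5] [(np.float64(15.0), np.float64(4.1), np.float64(23.1)), (np.float64(3.3), np.float64(0.8), np.float64(23.1)), (np.float64(0.0), np.float64(0.0), np.float64(23.1))] [4.0, 77.0, -77.0, 140.0, 111.0, 113.0, -46.0] [2.0, 69.0, -87.0, 140.0, 95.0, 113.0, -49.0]
-30 50 tw -20 fx -16 clr 8.2 tip [-12.4  37.9  57.2] contact [-20.   53.7  49.4] low [-16.   51.4  45.5] [(np.float64(19.6), np.float64(5.3), np.float64(30.3)), (np.float64(7.5), np.float64(1.9), np.float64(30.3)), (np.float64(2.9), np.float64(0.7), np.float64(30.3))] [-1.0, 76.0, -70.0, 140.0, 112.0, 113.0, -52.0] [-3.0, 68.0, -80.0, 140.0, 95.0, 113.0, -54.0]
-35 42 tw -80
[... 2492 characters left out ...]
80 fx -16 clr 0.0 tip [-2.2 35.1 57.1] contact [-1.9 53.7 52.4] low [-16.   37.2  45.5] [(np.float64(0.0), np.float64(0.0), np.float64(0.0)), (np.float64(0.0), np.float64(0.0), np.float64(0.0)), (np.float64(0.0), np.float64(0.0), np.float64(0.0))] [-26.0, 48.0, -24.0, 131.0, 101.0, 62.0, -5.0] [-28.0, 39.0, -27.0, 137.0, 92.0, 62.0, -3.0]
-45 50 tw -30 fx -16 clr 2.6 tip [-13.4  37.8  58.4] contact [-19.3  53.7  49.4] low [-16.   50.4  45.5] [(np.float64(0.0), np.float64(0.0), np.float64(0.0)), (np.float64(0.0), np.float64(0.0), np.float64(0.0)), (np.float64(0.0), np.float64(0.0), np.float64(0.0))] [-35.0, 49.0, -15.0, 133.0, 101.0, 61.0, -63.0] [-38.0, 41.0, -17.0, 138.0, 94.0, 61.0, -59.0]
```

```bash
cat >> geo.py <<'E'
def go(tip,t,az,tw):
    Rr=Ra(t,az,tw);tcp=np.array(tip,float)-11*w2g(O+Rr.apply([0,0,1]))
    p,R,s=pose();d=R.inv().apply(g2w(tcp)-p)/1000;r=(R.inv()*Rr).as_rotvec(degrees=True)
    tipn=w2g(p+11*R.apply([0,0,1]))
    print("tip now",tipn.round(1),"d",d.round(4),"r",r.round(1),"rows",round(max(np.linalg.norm(d)/.0417,np.linalg.norm(r)/7.16),1),"F",np.round(G.inv().apply(s["wrist_force"]),1),"q",np.round(s["joint_pos"],0).tolist())
E
python3 - <<'E'
from geo import *
c=clear(-40,48,-30,-18);print([np.round(x,1) for x in c])
for az,t,tw in((-40,48,-30),(-38,48,-30)):
  Rr=Ra(t,az,tw)
  for r in path(np.array(ctrl.sense()["joint_pos"]),[([-80,20,230],Ra(20,az,tw)),([-50,30,170],Rr),([-55,30,120],Rr),(c[1]-[0,6,0],Rr),(c[1]+[0,18,0],Rr)]):print(r)
go([-80,20,230],20,-40,-30)
E
```

```text
[np.float64(4.4), array([-13.9,  38.2,  58. ]), array([-18.6,  53.7,  51.9]), array([-18. ,  50.8,  45.5])]
(np.float64(0.0), np.float64(0.0), np.float64(0.0), 6, [0.0, 14.0, -29.0, 121.0, 37.0, 41.0, 33.0])
(np.float64(0.0), np.float64(0.0), np.float64(0.0), 8, [-32.0, 31.0, -20.0, 138.0, 94.0, 56.0, -47.0])
(np.float64(0.5), np.float64(0.1), np.float64(0.8), 2, [-32.0, 39.0, -21.0, 140.0, 100.0, 61.0, -58.0])
(np.float64(0.0), np.float64(0.0), np.float64(0.8), 1, [-30.0, 49.0, -19.0, 136.0, 108.0, 63.0, -62.0])
(np.float64(0.0), np.float64(0.0), np.float64(0.8), 0, [-32.0, 49.0, -20.0, 135.0, 104.0, 63.0, -61.0])
(np.float64(0.0), np.float64(0.0), np.float64(0.0), 6, [1.0, 13.0, -30.0, 122.0, 37.0, 40.0, 36.0])
(np.float64(0.0), np.float64(0.0), np.float64(0.0), 8, [-31.0, 31.0, -21.0, 140.0, 97.0, 56.0, -48.0])
(np.float64(3.8), np.float64(1.0), np.float64(5.8), 7, [-8.0, 54.0, -62.0, 140.0, 96.0, 93.0, -51.0])
(np.float64(0.0), np.float64(0.0), np.float64(5.8), 7, [-2.0, 73.0, -70.0, 137.0, 107.0, 111.0, -47.0])
(np.float64(0.0), np.float64(0.0), np.float64(5.8), 0, [-5.0, 74.0, -71.0, 136.0, 105.0, 111.0, -48.0])
tip now [-100.4   -0.6  154.6] d [-0.0498  0.0151 -0.063 ] r [5.  7.6 3.6] rows 2.0 F [-1.3 -1.  -3.3] q [-9.0, 16.0, -15.0, 137.0, 73.0, 18.0, 3.0]
```

Request:
send_rows(deltas="-0.01 0.003 -0.013 1 1.5 0.7; -0.02 0.006 -0.025 2 3 1.4; -0.03 0.009 -0.038 3 4.5 2.1; -0.04 0.012 -0.05 4 6 2.8; -0.05 0.015 -0.063 5 7.6 3.6")

```text
t: 2.7
tool_pos: [492.4, 65.1, 242.8]
eef_rot: [-170.0, 16.8, 179.7]
wrist_force: [1.1, 0.0, -0.6]
gripper_width: -0.2
finger_force: 0.0
```

```bash
python3 - <<'E'
from geo import *
c=clear(-42,48,-30,-18);print([np.round(x,1) for x in c])
go([-80,20,230],20,-42,-30)
go([-55,30,180],48,-42,-30)
E
```

```text
[np.float64(3.7), array([-14.4,  38. ,  58. ]), array([-18.5,  53.7,  51.9]), array([-18. ,  50.8,  45.5])]
tip now [-80.8  21.4 232.4] d [-0.0003 -0.0006  0.0028] r [ 0.9 -0.1  1.8] rows 0.3 F [ 1.1 -0.2 -0.6] q [-5.0, 13.0, -23.0, 120.0, 34.0, 42.0, 36.0]
tip now [-80.8  21.4 232.4] d [-0.0036  0.025   0.0555] r [ 15.3 -24.1   1.6] rows 4.0 F [ 1.1 -0.2 -0.6] q [-5.0, 13.0, -23.0, 120.0, 34.0, 42.0, 36.0]
```

Request:
send_rows(deltas="0 0.003 0.005 1.5 -2.4 0.2; 0 0.005 0.01 3 -4.8 0.4; -0.001 0.007 0.016 4.5 -7.2 0.5; -0.001 0.01 0.022 6 -9.6 0.7; -0.002 0.012 0.028 7.6 -12 0.8")

```text
t: 3.12
tool_pos: [503.2, 70.5, 214.0]
eef_rot: [-161.2, 28.9, -177.9]
wrist_force: [0.0, -0.3, -0.7]
gripper_width: 0.3
finger_force: 0.0
```

```bash
python3 - <<'E'
from geo import *
go([-55,30,180],48,-42,-30)
E
```

```text
tip now [-67.5  23.4 204.8] d [0.0039 0.0177 0.0238] r [  7.4 -11.9   0.8] rows 2.0 F [-0.  -0.3 -0.7] q [-21.0, 17.0, -17.0, 130.0, 64.0, 41.0, -3.0]
```

Request:
send_rows(deltas="0.001 0.004 0.005 1.5 -2.4 0.2; 0.002 0.007 0.01 3 -4.8 0.3; 0.003 0.011 0.015 4.5 -7.2 0.5; 0.004 0.014 0.02 6 -9.6 0.6; 0.004 0.018 0.024 7.4 -11.9 0.8")

```text
t: 3.53
tool_pos: [513.0, 79.0, 187.1]
eef_rot: [-150.7, 40.1, -172.9]
wrist_force: [0.3, -0.4, 0.5]
gripper_width: 0.1
finger_force: 0.0
```

```bash
python3 - <<'E'
from geo import *
go([-58,30,125],48,-42,-30)
E
```

```text
tip now [-55.2  29.  179.8] d [0.0374 0.0204 0.0345] r [-0.2  0.   0.1] rows 1.3 F [ 0.2 -0.4  0.5] q [-33.0, 26.0, -16.0, 137.0, 85.0, 55.0, -37.0]
```

Request:
send_rows(deltas="0.008 0.004 0.007 0 0 0; 0.016 0.008 0.014 0 0 0; 0.023 0.012 0.021 0 0 0; 0.03 0.016 0.028 0 0 0; 0.037 0.02 0.034 0 0 0")

```text
t: 3.95
tool_pos: [510.3, 79.1, 132.9]
eef_rot: [-150.6, 40.0, -172.9]
wrist_force: [-0.3, -0.0, 0.2]
gripper_width: -0.3
finger_force: 0.0
```

```bash
python3 - <<'E'
from geo import *
import cv2
go([-14.4,31,59],48,-42,-30)
P=cams.camera_params("wrist");a=cams.grab_frame("wrist");np.savez("w3.npz",K=P["K"],view=P["view"])
cv2.imwrite("pics/w3.png",a[...,::-1])
for q in([-20,53.7,53],[-20,61.7,53],[-30,12,104],[-30,61,104]):print(proj("wrist",g2w(q),P).round(1))
E
```

```text
tip now [-57.9  29.5 125.6] d [0.0094 0.0407 0.0677] r [-0.3 -0.   0.1] rows 1.9 F [-0.3  0.   0.2] q [-33.0, 34.0, -17.0, 140.0, 93.0, 57.0, -49.0]
[418.8 201.5]
[432.1 203.3]
[323.7 252.9]
[406.6 272.4]
```

View pics/w3.png

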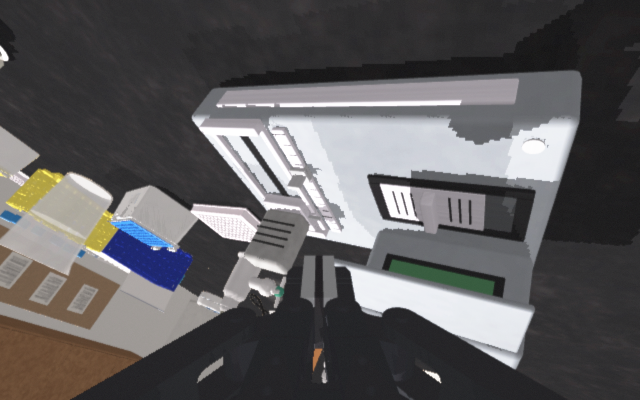

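The ridge at (428,210) and the hood's front edge at about (406,279) match the prediction to within a few mm. The line under the hood is clear, so I'm inserting.

Request:
send_rows(deltas="0.001 0.007 0.011 0 0 0; 0.003 0.014 0.022 0 0 0; 0.005 0.021 0.033 0 0 0; 0.006 0.028 0.044 0 0 0; 0.008 0.034 0.056 0 0 0")

```text
t: 4.42
tool_pos: [546.6, 86.5, 78.2]
eef_rot: [-150.6, 40.1, -172.8]
wrist_force: [-0.3, 0.3, 0.2]
gripper_width: -0.2
finger_force: 0.0
```

```bash
python3 - <<'E'
from geo import *
go([-14.4,31,58.5],48,-42,-30)
E
```

```text
tip now [-20.9  31.6  70.9] d [0.003  0.0062 0.0122] r [-0.2  0.1  0.1] rows 0.3 F [-0.3  0.4  0.2] q [-31.0, 42.0, -16.0, 136.0, 100.0, 58.0, -54.0]
```

Request:
send_rows(deltas="0.0005 0.0015 0.003 0 0 0; 0.001 0.003 0.006 0 0 0; 0.0017 0.0045 0.009 0 0 0; 0.0025 0.0055 0.011 0 0 0; 0.003 0.006 0.012 0 0 0")

```text
t: 4.83
tool_pos: [552.7, 87.3, 66.0]
eef_rot: [-150.9, 40.1, -172.9]
wrist_force: [-0.3, 0.3, -0.3]
gripper_width: 0.3
finger_force: 0.0
```

```bash
python3 - <<'E'
from geo import *
go([-14.4,41,58],48,-42,-30)
go([-14.4,56,58],48,-42,-30)
E
```

```text
tip now [-14.8  31.6  58.7] d [ 0.0003  0.0086 -0.004 ] r [0.  0.1 0. ] rows 0.2 F [-0.3  0.4 -0.3] q [-30.0, 44.0, -16.0, 136.0, 102.0, 59.0, -55.0]
tip now [-14.8  31.6  58.7] d [ 0.0005  0.0216 -0.0115] r [0.  0.1 0. ] rows 0.6 F [-0.3  0.4 -0.3] q [-30.0, 44.0, -16.0, 136.0, 102.0, 59.0, -55.0]
```

Request:
send_rows(deltas="0 0.0017 -0.001 0 0 0; 0 0.0034 -0.002 0 0 0; 0 0.0051 -0.003 0 0 0; 0 0.0068 -0.0037 0 0 0; 0 0.0086 -0.0045 0 0 0")

```text
t: 5.25
tool_pos: [551.6, 97.4, 65.7]
eef_rot: [-151.0, 40.1, -172.9]
wrist_force: [-0.2, -0.0, -0.5]
gripper_width: 0.3
finger_force: 0.0
```

Request:
send_rows(deltas="0 0.0009 -0.0005 0 0 0; 0 0.0017 -0.001 0 0 0; 0 0.0026 -0.0015 0 0 0; 0 0.0035 -0.002 0 0 0; 0 0.0035 -0.002 0 0 0")

```text
t: 5.67
tool_pos: [551.1, 101.3, 65.6]
eef_rot: [-151.0, 40.1, -172.9]
wrist_force: [0.9, 0.6, -0.3]
gripper_width: -0.2
finger_force: 0.0
```

```bash
python3 - <<'E'
from geo import *
go([-14.4,56,58],48,-42,-30)
E
```

```text
tip now [-14.3  45.7  58.2] d [ 0.0004  0.009  -0.005 ] r [0.1 0.1 0. ] rows 0.2 F [ 1.   0.5 -0.3] q [-32.0, 44.0, -16.0, 135.0, 100.0, 59.0, -55.0]
```

```bash
python3 - <<'E'
from geo import *
go([-14.3,42.7,58.2],48,-42,-30)
go([-14,42.7,55.4],48,-42,-30)
go([-14,54,55.4],48,-42,-30)
E
```

```text
tip now [-14.3  45.7  58.2] d [-0.     -0.0026  0.0015] r [0.1 0.1 0. ] rows 0.1 F [ 1.   0.5 -0.3] q [-32.0, 44.0, -16.0, 135.0, 100.0, 59.0, -55.0]
tip now [-14.3  45.7  58.2] d [ 0.0015 -0.0014  0.0035] r [0.1 0.1 0. ] rows 0.1 F [ 1.   0.5 -0.3] q [-32.0, 44.0, -16.0, 135.0, 100.0, 59.0, -55.0]
tip now [-14.3  45.7  58.2] d [ 0.0017  0.0084 -0.0021] r [0.1 0.1 0. ] rows 0.2 F [ 1.   0.5 -0.3] q [-32.0, 44.0, -16.0, 135.0, 100.0, 59.0, -55.0]
```

Request:
send_rows(deltas="0 -0.0026 0.0015 0 0 0; 0.0007 -0.002 0.0025 0 0 0; 0.0015 -0.0014 0.0035 0 0 0; 0.0015 -0.0014 0.0035 0 0 0")

```text
t: 6.0
tool_pos: [551.9, 97.9, 62.6]
eef_rot: [-151.0, 40.1, -172.9]
wrist_force: [0.2, -0.4, 0.5]
gripper_width: -0.1
finger_force: 0.2
```

Request:
send_rows(deltas="0 0.0009 -0.0005 0 0 0; 0 0.0017 -0.001 0 0 0; 0 0.0026 -0.0015 0 0 0; 0 0.0035 -0.002 0 0 0; 0 0.0043 -0.0025 0 0 0")

```text
t: 6.42
tool_pos: [551.2, 102.8, 63.0]
eef_rot: [-150.9, 40.1, -172.9]
wrist_force: [0.5, -2.5, -0.4]
gripper_width: 0.2
finger_force: 1.3
```

Request:
send_rows(deltas="0 0.0005 -0.0003 0 0 0; 0 0.0009 -0.0005 0 0 0; 0 0.0013 -0.0007 0 0 0; 0 0.0017 -0.001 0 0 0; 0 0.0017 -0.001 0 0 0")

```text
t: 6.83
tool_pos: [550.8, 104.9, 62.9]
eef_rot: [-151.0, 40.1, -172.9]
wrist_force: [-1.2, -2.2, 0.8]
gripper_width: -0.4
finger_force: 1.3
```

```bash
python3 - <<'E'
from geo import *
go([-14,60,55.4],48,-42,-30)
E
```

```text
tip now [-14.   49.3  55.6] d [ 0.0002  0.0093 -0.0052] r [0.1 0.1 0. ] rows 0.3 F [-1.5 -2.   0.8] q [-32.0, 44.0, -16.0, 135.0, 99.0, 59.0, -55.0]
```

Request:
send_rows(deltas="0 0.0007 -0.0004 0 0 0; 0 0.0014 -0.0008 0 0 0; 0 0.002 -0.0012 0 0 0; 0 0.0027 -0.0016 0 0 0; 0 0.0027 -0.0016 0 0 0")

```text
t: 7.25
tool_pos: [550.4, 106.4, 63.2]
eef_rot: [-150.8, 40.1, -172.9]
wrist_force: [1.7, -7.6, -0.2]
gripper_width: -0.3
finger_force: 3.1
```

Request:
send_rows(deltas="0 0.0007 -0.0004 0 0 0; 0 0.0014 -0.0008 0 0 0; 0 0.002 -0.0012 0 0 0; 0 0.0027 -0.0016 0 0 0; 0 0.0027 -0.0016 0 0 0")

```text
t: 7.67
tool_pos: [549.8, 108.5, 63.4]
eef_rot: [-150.7, 40.1, -172.9]
wrist_force: [0.7, -8.3, -0.2]
gripper_width: -0.4
finger_force: 3.8
```

```bash
python3 - <<'E'
from geo import *
import cv2
go([-14,60,55.4],48,-42,-30)
P=cams.camera_params("wrist");a=cams.grab_frame("wrist");np.savez("w4.npz",K=P["K"],view=P["view"])
cv2.imwrite("pics/w4.png",a[...,::-1])
E
```

```text
tip now [-14.5  52.9  56.1] d [ 0.0001  0.0065 -0.0028] r [-0.2  0.1  0. ] rows 0.2 F [-0.5 -8.3 -0.2] q [-33.0, 44.0, -16.0, 134.0, 98.0, 59.0, -54.0]
```

View pics/w4.png

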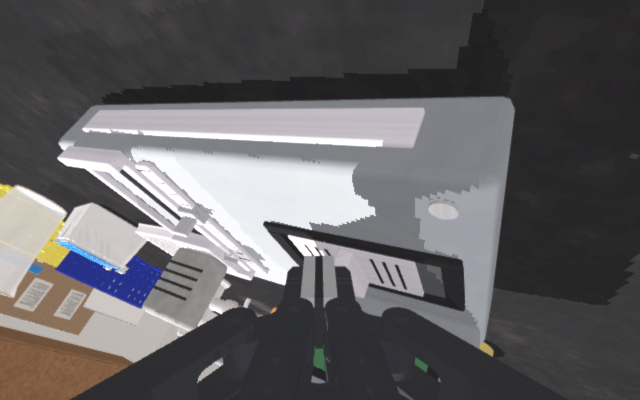

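The fingers are on the ridge's right side and the slide is moving left at 8 N. Continuing over the detent.

Request:
send_rows(deltas="0 0.0007 -0.0003 0 0 0; 0 0.0014 -0.0006 0 0 0; 0 0.002 -0.0009 0 0 0; 0 0.0027 -0.0013 0 0 0; 0 0.0027 -0.0013 0 0 0")

```text
t: 8.13
tool_pos: [549.9, 116.0, 62.7]
eef_rot: [-151.1, 40.1, -172.8]
wrist_force: [-1.1, 0.7, 1.3]
gripper_width: 0.4
finger_force: 0.8
```

Request:
send_rows(deltas="0 0.0007 -0.0003 0 0 0; 0 0.0014 -0.0006 0 0 0; 0 0.002 -0.0009 0 0 0; 0 0.0027 -0.0013 0 0 0; 0 0.0027 -0.0013 0 0 0")

```text
t: 8.55
tool_pos: [549.5, 117.3, 62.8]
eef_rot: [-151.0, 40.1, -172.9]
wrist_force: [0.2, -0.1, 0.2]
gripper_width: 0.4
finger_force: 0.5
```

```bash
python3 - <<'E'
from geo import *
go([-14,63,55.4],48,-42,-30)
E
```

```text
tip now [-13.5  61.8  55.4] d [ 0.0004  0.0009 -0.0009] r [0.1 0.1 0. ] rows 0.0 F [ 0.1 -0.2  0.2] q [-33.0, 44.0, -17.0, 134.0, 98.0, 59.0, -54.0]
```

It snapped over: the force fell to zero and the slide ran ahead. Backing off and retracting the way I came.

Request:
send_rows(deltas="0 -0.0017 0.001 0 0 0; 0 -0.0034 0.002 0 0 0; -0.001 -0.009 -0.006 0 0 0; -0.002 -0.015 -0.016 0 0 0; -0.004 -0.022 -0.027 0 0 0")

```text
t: 8.97
tool_pos: [530.5, 108.2, 92.2]
eef_rot: [-150.9, 40.1, -172.9]
wrist_force: [0.5, -0.2, 0.3]
gripper_width: 0.0
finger_force: 0.0
```

Request:
send_rows(deltas="-0.001 -0.007 -0.011 0 0 0; -0.003 -0.014 -0.022 0 0 0; -0.005 -0.021 -0.033 0 0 0; -0.006 -0.028 -0.044 0 0 0; -0.008 -0.034 -0.056 0 0 0")

```text
t: 9.38
tool_pos: [494.8, 101.0, 148.1]
eef_rot: [-151.0, 40.1, -172.9]
wrist_force: [0.4, -0.4, -0.9]
gripper_width: 0.5
finger_force: 0.0
```

```bash
python3 - <<'E'
from geo import *
import cv2
go([-60,30,220],48,-42,-30)
P=cams.camera_params("wrist");a=cams.grab_frame("wrist");np.savez("w5.npz",K=P["K"],view=P["view"])
cv2.imwrite("pics/w5.png",a[...,::-1])
print("ridge pred open",proj("wrist",g2w([-2,73.7,53]),P),"locked",proj("wrist",g2w([-2,57.7,53]),P))
c=a[120:340,100:480];cv2.imwrite("pics/w5c.png",cv2.resize(c,None,fx=2,fy=2)[...,::-1])
E
```

```text
tip now [-70.   53.5 140.7] d [-0.0591 -0.0465 -0.0358] r [0.1 0.1 0. ] rows 2.0 F [ 0.3 -0.5 -0.9] q [-36.0, 32.0, -19.0, 139.0, 87.0, 58.0, -47.0]
ridge pred open [422.00612442 207.02389278] locked [399.80068571 203.96438192]
```

View pics/w5c.png

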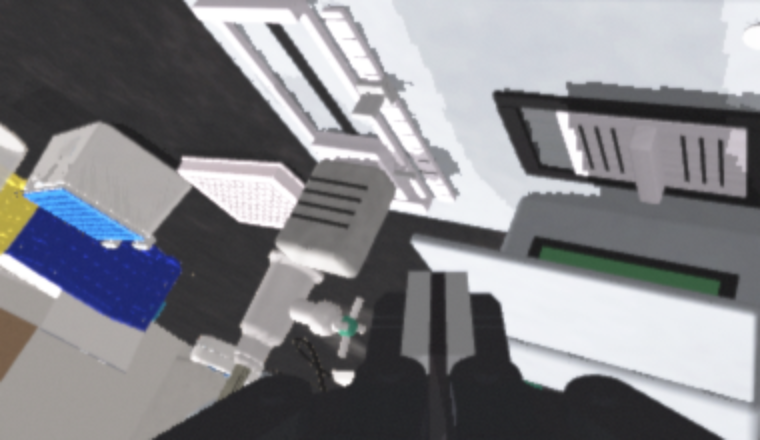

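The ridge is now at crop (648,170), full (424,205), matching the predicted open position (422,207). All ten views are used, so from here I measure numerically. First I'll triangulate the fin from the two views and plan the grip hover.

```bash
python3 - <<'E'
from geo import *
def tri(obs):
    A=[];b=[]
    for n,u,v in obs:
        d=np.load(n);c,r=ray("w",u,v,{"K":d["K"],"view":d["view"]});r/=np.linalg.norm(r);M=np.eye(3)-np.outer(r,r);A.append(M);b.append(M@c)
    A_=np.vstack(A);p=np.linalg.lstsq(A_,np.hstack(b),rcond=None)[0];return w2g(p).round(1),np.round([np.linalg.norm(M@p-q) for M,q in zip(A,b)],1)
print("fin top",tri([("w1.npz",261.5,203.7),("w5.npz",284,177.5)]))
print("fin base",tri([("w1.npz",261.5,196),("w5.npz",286,167)]))
# grip top-back/front edges guess at w5: front-top edge mid, w1
print("grip ftop",tri([("w1.npz",195+165/4,145+380/4),("w5.npz",100+345/2,120+160/2)]))
R=Ra(0,0,90)
q=np.array(ctrl.sense()["joint_pos"])
for r in path(q,[([-80,30,240],Ra(20,-20,20)),([37,-74,180],R),([37,-74,67],R),([-43,-74,67],R)],16):print(r)
go([-80,30,240],20,-20,20)
E
```

```text
fin top (array([-23.5, -33.2,  56.4]), array([0.3, 0.3]))
fin base (array([-26.2, -34. ,  48.1]), array([0.1, 0.1]))
grip ftop (array([ 23.2, -70.1,  53.8]), array([1.5, 1.5]))
(np.float64(0.0), np.float64(0.0), np.float64(0.0), 5, [5.0, 11.0, -30.0, 123.0, 29.0, 33.0, 13.0])
(np.float64(0.0), np.float64(0.0), np.float64(0.0), 2, [9.0, 32.0, -20.0, 95.0, 13.0, 55.0, -7.0])
(np.float64(0.0), np.float64(0.0), np.float64(0.0), 1, [7.0, 39.0, -17.0, 102.0, 16.0, 42.0, -10.0])
(np.float64(0.0), np.float64(0.0), np.float64(0.0), 1, [9.0, 34.0, -17.0, 113.0, 17.0, 35.0, -10.0])
tip now [-70.7  53.7 142.3] d [-0.0602 -0.0637 -0.0571] r [-14.8  26.8  30.5] rows 6.0 F [-1.  -1.5  2.1] q [-36.0, 31.0, -19.0, 139.0, 87.0, 58.0, -46.0]
```

Request:
send_rows(deltas="-0.01 -0.009 -0.008 -1.5 2.7 3; -0.02 -0.018 -0.016 -3 5.4 6; -0.03 -0.027 -0.024 -4.5 8 9; -0.035 -0.035 -0.032 -6 10.7 12; -0.038 -0.04 -0.038 -7.5 13.4 15", gripper=0.06)

```text
t: 9.85
tool_pos: [492.8, 84.7, 213.6]
eef_rot: [-172.5, 32.1, 164.0]
wrist_force: [-0.6, -0.5, -1.3]
gripper_width: 59.4
finger_force: 0.0
```

```bash
python3 - <<'E'
from geo import *
go([-80,20,240],20,-20,20)
E
```

```text
tip now [-75.7  39.3 204.4] d [-0.0247 -0.0246 -0.0249] r [-7.2 13.3 15.3] rows 3.0 F [-0.7 -0.4 -1.3] q [-21.0, 16.0, -19.0, 131.0, 64.0, 40.0, -19.0]
```

Request:
send_rows(deltas="-0.005 -0.005 -0.005 -1.4 2.7 3; -0.01 -0.01 -0.01 -2.9 5.3 6.1; -0.015 -0.015 -0.015 -4.3 8 9.2; -0.02 -0.02 -0.02 -5.8 10.6 12.2; -0.025 -0.025 -0.025 -7.2 13.3 15.3")

```text
t: 10.27
tool_pos: [492.7, 62.6, 249.8]
eef_rot: [173.0, 18.7, 147.1]
wrist_force: [-1.0, -0.4, 0.3]
gripper_width: 59.8
finger_force: 0.0
```

```bash
python3 - <<'E'
from geo import *
go([36,-74,185],0,0,90)
E
```

```text
tip now [-80.2  19.9 239.5] d [-0.1274 -0.0053  0.1001] r [14.5 14.6 49.5] rows 7.5 F [-1.1 -0.2  0.3] q [-1.0, 10.0, -22.0, 123.0, 28.0, 34.0, 15.0]
```

Request:
send_rows(deltas="-0.016 -0.001 0.01 1.6 1.6 5.5; -0.03 -0.001 0.02 3.2 3.2 11; -0.045 -0.002 0.03 4.8 4.8 16.5; -0.06 -0.003 0.04 6.4 6.4 22; -0.075 -0.003 0.05 8 8 27.5")

```text
t: 10.68
tool_pos: [567.9, 17.6, 225.7]
eef_rot: [175.0, 7.7, 119.8]
wrist_force: [0.5, 0.7, -0.5]
gripper_width: 60.3
finger_force: 0.0
```

```bash
python3 - <<'E'
from geo import *
go([36,-74,185],0,0,90)
E
```

```text
tip now [-14.3 -35.1 214.8] d [-0.0517  0.0301  0.0397] r [ 6.4  6.6 21.9] rows 3.3 F [ 0.6  0.6 -0.5] q [2.0, 22.0, -17.0, 107.0, 17.0, 46.0, 6.0]
```

Request:
send_rows(deltas="-0.01 0.006 0.008 1.3 1.3 4.4; -0.02 0.012 0.016 2.6 2.6 8.8; -0.03 0.018 0.024 3.8 4 13.1; -0.041 0.024 0.032 5.1 5.3 17.5; -0.052 0.03 0.04 6.4 6.6 21.9")

```text
t: 11.1
tool_pos: [625.2, -14.1, 195.7]
eef_rot: [-180.0, 0.0, 98.3]
wrist_force: [0.4, 0.4, 0.1]
gripper_width: 60.0
finger_force: 0.0
```

```bash
python3 - <<'E'
from geo import *
import cv2
go([36,-74,185],0,0,90)
P=cams.camera_params("wrist");a=cams.grab_frame("wrist");np.savez("w6.npz",K=P["K"],view=P["view"])
cv2.imwrite("pics/w6.png",a[...,::-1])
for q in([25,-74,102],[47,-74,102],[36,-54,102],[36,-94,102],[-24,-33,56]):print(q,proj("w",g2w(q),P).round(0))
# intensity profile along gauge x on the grip's top plane z=102, several y
g=cv2.cvtColor(a,cv2.COLOR_RGB2GRAY)
for y in(-84,-74,-64):
    print(y,[int(g[int(v),int(u)]) if 0<=v<400 and 0<=u<640 else -1 for u,v in(proj("w",g2w([x,y,102]),P).round() for x in range(10,66,3))])
for x in(31,36,42):
    print(x,[int(g[int(v),int(u)]) if 0<=v<400 and 0<=u<640 else -1 for u,v in(proj("w",g2w([x,y,102]),P).round() for y in range(-110,-38,4))])
E
```

```text
tip now [ 36.4 -73.7 184.7] d [-0.0003 -0.0004 -0.0003] r [-0.  0.  0.] rows 0.0 F [0.5 0.4 0.1] q [5.0, 31.0, -13.0, 94.0, 8.0, 56.0, -2.0]
[25, -74, 102] [303. 214.]
[47, -74, 102] [334. 214.]
[36, -54, 102] [319. 186.]
[36, -94, 102] [319. 240.]
[-24, -33, 56] [243. 146.]
-84 [233, 235, 235, 234, 235, 232, 219, 239, 240, 240, 235, 232, 218, 235, 234, 235, 236, 238, 237]
-74 [201, 203, 211, 213, 227, 226, 191, 230, 236, 240, 242, 242, 226, 251, 251, 236, 255, 255, 236]
-64 [218, 216, 215, 205, 253, 251, 207, 235, 234, 234, 234, 234, 222, 255, 254, 134, 255, 255, 235]
31 [45, 48, 46, 45, 46, 137, 239, 240, 231, 230, 237, 238, 233, 230, 194, 105, 99, 122]
36 [46, 46, 44, 45, 45, 136, 241, 236, 231, 239, 241, 236, 233, 230, 196, 108, 101, 122]
42 [46, 45, 45, 44, 43, 141, 227, 232, 240, 242, 238, 234, 233, 234, 208, 107, 104, 128]
```

Grip top edges are at x≈28 and 46 and y≈-90 to -54, so the hand is centred. Descending.

Request:
send_rows(deltas="0 0 0.03 0 0 0; 0 0 0.06 0 0 0; 0 0.0005 0.085 0 0 0; 0 0.0005 0.102 0 0 0; 0 0.0005 0.114 0 0 0")

```text
t: 11.57
tool_pos: [624.4, -14.2, 80.0]
eef_rot: [-179.9, 0.1, 98.5]
wrist_force: [-0.2, 0.3, -0.5]
gripper_width: 59.9
finger_force: 0.0
```

Request:
send_rows(deltas="0 0 0 0 0 0; 0 0 0 0 0 0; 0 0 0 0 0 0; 0 0 0 0 0 0; 0 0 0 0 0 0", gripper=0.018, squeeze=30)

```text
t: 11.98
tool_pos: [626.1, -14.4, 83.2]
eef_rot: [179.9, 0.1, 98.4]
wrist_force: [-4.1, -0.3, 7.4]
gripper_width: 21.4
finger_force: 32.5
```

```bash
python3 - <<'E'
from geo import *
import cv2
go([36,-74,70],0,0,90)
P=cams.camera_params("wrist");a=cams.grab_frame("wrist");np.savez("w7.npz",K=P["K"],view=P["view"])
cv2.imwrite("pics/w7.png",a[...,::-1]);print(ctrl.sense()["gripper_width"],ctrl.sense()["finger_force"])
g=cv2.cvtColor(a,cv2.COLOR_RGB2GRAY)
print(proj("w",g2w([-24,-33,56]),P),proj("w",g2w([36,-33,56]),P))
for y in range(-44,-15,3):
    print(y,*[int(g[int(v),int(u)])  if 0<=v<400 and 0<=u<640 else -1 for u,v in(proj("w",g2w([x,y,56]),P).round() for x in np.arange(-40,62,2.5))])
E
```

```text
tip now [ 37.3 -74.1  72.2] d [ 0.0001 -0.0013  0.0022] r [0.1 0.1 0.2] rows 0.1 F [-4.1  0.3  7.4] q [4.0, 39.0, -12.0, 100.0, 11.0, 42.0, -5.0]
21.44915458954663 32.4366170167923
[191.40785439 177.34926584] [317.31216677 177.79013832]
-44 254 254 254 254 255 255 255 255 255 255 255 255 255 255 255 255 255 255 255 204 205 205 205 205 206 205 204 205 205 162 161 167 203 206 203 203 202 202 202 254 177
-41 151 136 135 112 109 148 132 136 136 136 135 137 135 137 135 134 136 136 139 137 137 136 137 139 140 138 136 119 114 134 161 162 137 139 139 139 138 139 141 139 139
-38 224 234 234 212 213 212 165 137 227 253 152 224 229 134 133 134 167 226 238 136 136 135 136 136 138 135 136 134 129 138 127 130 137 137 137 138 137 139 224 142 139
-35 255 255 255 254 254 253 169 140 138 169 149 194 114 194 193 194 193 194 193 193 193 194 195 194 195 194 196 194 193 194 194 194 193 193 194 194 193 193 192 194 194
-32 255 255 255 255 253 254 167 140 145 169 149 203 190 202 201 202 204 204 204 197 203 203 203 93 204 203 204 160 204 203 204 203 203 204 129 203 203 203 109 203 203
-29 255 255 255 255 255 254 156 130 142 168 165 201 126 201 201 202 202 202 203 194 202 201 203 84 203 203 203 193 203 205 206 205 205 205 163 206 205 206 85 207 206
-26 219 151 133 132 148 140 143 122 123 123 124 135 133 133 134 134 134 134 134 136 134 136 136 135 136 136 136 136 136 136 137 139 138 139 138 138 137 137 138 136 135
-23 231 233 233 233 233 232 132 133 134 135 136 134 133 135 134 134 133 135 134 134 134 135 136 135 136 136 136 136 137 138 138 138 137 138 140 138 138 141 138 137 136
-20 233 233 232 232 223 130 132 134 134 136 135 135 133 133 135 135 134 135 134 135 134 134 135 136 136 136 136 136 136 136 137 135 135 136 135 137 138 139 139 138 137
-17 232 233 233 141 131 130 130 130 134 134 136 135 135 135 135 134 136 134 135 134 134 134 136 135 135 135 137 135 135 136 136 138 135 135 135 136 139 229 239 137 138
```

Request:
send_rows(deltas="0 -0.002 -0.001 0 0 0; 0 -0.005 -0.002 0 0 0; 0 -0.009 -0.002 0 0 0; 0 -0.012 -0.002 0 0 0; 0 -0.015 -0.002 0 0 0")

```text
t: 12.45
tool_pos: [612.3, -16.5, 83.3]
eef_rot: [179.8, 0.1, 98.4]
wrist_force: [6.9, 1.7, -14.0]
gripper_width: 21.7
finger_force: 31.0
```

Request:
send_rows(deltas="0 -0.005 0 0 0 0; 0 -0.01 0 0 0 0; 0 -0.015 0 0 0 0; 0 -0.02 0 0 0 0; 0 -0.025 0 0 0 0")

```text
t: 12.87
tool_pos: [588.6, -20.1, 83.4]
eef_rot: [179.7, 0.1, 98.4]
wrist_force: [10.6, 0.3, -19.1]
gripper_width: 21.7
finger_force: 30.4
```

```bash
cat > rail.py <<'E'
from geo import *
import cv2
def rail(name,x0,x1,ys,z=56,st=1):
    P=cams.camera_params("wrist");a=cams.grab_frame("wrist");cv2.imwrite(f"pics/{name}.png",a[...,::-1])
    g=cv2.cvtColor(a,cv2.COLOR_RGB2GRAY).astype(np.float32);xs=np.arange(x0,x1,st)
    print("x from",x0,"cam x",w2g(-np.array(P["view"])[:3,:3].T@np.array(P["view"])[:3,3]).round(1))
    for y in ys:
        uv=np.array([proj("w",g2w([x,y,z]),P) for x in xs],np.float32)
        print(y,*cv2.remap(g,uv[:,0].copy(),uv[:,1].copy(),cv2.INTER_LINEAR).ravel().astype(int))
E
python3 - <<'E'
from rail import *
go([36,-74,70],0,0,90);print(ctrl.sense()["gripper_width"],ctrl.sense()["finger_force"])
rail("w8",-36,16,range(-46,-23,2))
E
```

```text
tip now [ -0.6 -74.4  72.4] d [0.0003 0.0366 0.0026] r [0.3 0.1 0.2] rows 0.9 F [ 10.5  -1.2 -19.1] q [5.0, 36.0, -12.0, 106.0, 11.0, 39.0, -5.0]
21.743973453298928 30.43365329504013
x from -36 cam x [ -2.3   3.9 214.8]
-46 254 254 254 254 239 207 189 176 174 173 171 170 167 165 165 164 165 167 166 167 165 167 167 167 166 163 160 159 166 170 151 144 143 152 160 160 169 169 165 143 143 143 153 153 154 156 157 156 153 150 150 148
-44 255 255 255 255 246 205 203 203 202 202 203 202 204 202 203 202 203 203 203 204 203 203 203 203 203 204 204 203 203 203 191 155 153 157 162 161 191 203 203 203 203 204 203 203 204 203 203 203 202 203 203 202
-42 142 144 144 144 144 143 143 142 143 143 143 143 144 145 145 145 145 144 144 140 141 144 145 146 147 144 141 136 131 133 136 134 134 146 162 162 153 148 149 150 150 152 151 151 152 153 152 153 149 151 153 154
-40 118 117 123 189 211 149 133 116 131 135 135 162 169 161 136 136 136 134 134 135 134 134 134 134 134 134 121 103 102 103 104 128 134 151 162 162 144 134 136 136 136 136 135 135 134 134 135 134 134 136 135 137
-38 208 205 202 147 145 118 102 
[... 958 characters left out ...]
 205 205 205 205 205 129 176 205 205 204 204 204 204 204 176 114
-28 176 177 177 177 114 165 153 148 159 164 165 160 141 139 152 165 167 169 167 165 184 184 179 113 184 185 186 186 187 187 188 186 105 181 190 191 190 191 191 193 192 118 173 193 192 193 193 193 193 194 187 119
-26 132 132 132 133 132 120 125 130 129 121 124 125 126 126 125 125 126 126 125 128 133 133 134 134 134 133 134 134 134 133 134 134 134 133 133 133 135 134 134 135 135 135 136 135 134 135 134 136 133 134 135 135
-24 133 133 134 133 132 132 132 131 132 131 131 133 133 133 134 134 135 134 134 134 134 133 133 132 132 132 133 133 133 133 134 134 134 132 133 132 133 134 134 134 134 134 134 133 134 134 135 135 135 135 135 134
```

The pointer (3 mm bright strip) is at x≈-1.6 and the fin top at about -24 with parallax, so I need about 21.5 mm more. I'll pull 20, ease the vertical load, and recheck.

Request:
send_rows(deltas="0 -0.004 0.0007 0 0 0; 0 -0.009 0.0014 0 0 0; 0 -0.014 0.0014 0 0 0; 0 -0.018 0.0014 0 0 0; 0 -0.02 0.0014 0 0 0")

```text
t: 13.33
tool_pos: [570.6, -22.9, 83.3]
eef_rot: [179.4, 0.1, 98.4]
wrist_force: [12.5, 0.9, -11.3]
gripper_width: 21.4
finger_force: 31.6
```

Request:
send_rows(deltas="0 0 0 0 0 0; 0 0 0 0 0 0")

```text
t: 13.5
tool_pos: [570.6, -22.9, 83.3]
eef_rot: [179.5, 0.1, 98.4]
wrist_force: [11.4, 0.3, -8.8]
gripper_width: 21.5
finger_force: 31.8
```

```bash
python3 - <<'E'
from rail import *
go([-21,-74,72],0,0,90)
rail("w9",-34,-12,range(-46,-25,2),st=.5)
E
```

```text
tip now [-18.7 -74.6  72.3] d [ 0.0006 -0.0022  0.0003] r [0.5 0.1 0.2] rows 0.1 F [11.3 -1.3 -8.8] q [5.0, 35.0, -12.0, 109.0, 11.0, 37.0, -5.0]
x from -34 cam x [-21.    3.8 214.7]
-46 171 171 171 171 170 170 170 171 171 171 172 171 168 166 166 166 165 166 163 150 138 136 135 139 139 142 152 159 159 159 159 163 175 176 177 176 175 175 176 174 168 159 156 156
-44 203 202 202 202 201 201 201 201 202 202 202 202 203 204 204 203 203 203 203 203 201 191 160 153 152 154 157 160 160 160 160 169 190 199 202 201 202 202 201 201 201 200 201 201
-42 141 141 141 141 141 140 138 137 136 139 141 137 133 129 127 127 127 128 128 128 132 132 133 138 139 142 154 159 160 161 161 157 148 145 145 145 144 141 141 144 144 144 145 144
-40 129 130 128 129 130 130 128 122 123 131 133 133 128 113 104 103 104 124 153 162 165 168 170 138 135 138 154 160 161 161 159 155 140 134 133 134 134 134 133 134 133 133 133 134
-38 101 101 101 102 102 102 102 102 103 111 120 124 124 124 124 127 143 140 155 161 163 164 167 150 159 156 164 165 164 163 163 154 134 132 133 133 132 133 133 134 133 133 132 134
-36 144 145 144 1
[... 355 characters left out ...]
 139 153 153 153 152 148 132 124 124 125 125 125 125 121 131 149 160 164 167 170 154 161 165 165 166 166 165 166 173 189 200 201 201 201 196 145 96 170 199 201 201
-30 195 124 83 164 163 153 153 153 149 131 123 125 126 126 127 126 123 120 130 137 139 142 146 153 162 165 167 166 166 165 166 173 191 202 203 203 203 198 145 85 147 195 203 203
-28 171 126 109 156 171 150 142 141 145 135 153 161 163 163 163 162 160 154 144 140 141 142 151 162 164 165 167 166 166 166 166 169 176 183 184 184 184 181 140 90 141 181 186 185
-26 133 132 126 123 122 122 129 131 130 129 125 123 121 120 121 121 122 123 124 124 125 125 124 124 125 120 125 125 125 125 125 128 132 133 133 133 133 133 131 132 133 133 133 133
```

The pointer is at -19.7 and the fin at -24.0, so 4.2 mm is left.

Request:
send_rows(deltas="0 -0.0015 0.0003 0 0 0; 0 -0.003 0.0006 0 0 0; 0 -0.0045 0.0006 0 0 0; 0 -0.0045 0.0006 0 0 0; 0 -0.0045 0.0006 0 0 0")

```text
t: 13.97
tool_pos: [567.0, -23.4, 83.3]
eef_rot: [179.4, 0.1, 98.4]
wrist_force: [12.1, 0.2, -4.9]
gripper_width: 21.6
finger_force: 32.5
```

```bash
python3 - <<'E'
from rail import *
go([-22.9,-74,72],0,0,90)
rail("w10",-30,-16,range(-46,-29,2),st=.5)
E
```

```text
tip now [-22.4 -74.6  72.3] d [ 0.0006 -0.0004  0.0003] r [0.6 0.1 0.2] rows 0.1 F [12.  -1.6 -4.9] q [5.0, 35.0, -12.0, 109.0, 11.0, 36.0, -5.0]
x from -30 cam x [-24.9   3.8 214.6]
-46 168 166 157 154 154 151 138 136 140 140 144 153 158 158 158 159 166 175 177 177 177 176 175 174 175 173 166 162
-44 202 203 202 189 159 152 151 152 152 153 154 158 160 160 160 162 174 194 201 201 201 202 202 202 202 201 201 201
-42 126 126 125 123 122 122 122 128 133 136 144 154 159 160 160 160 154 146 144 143 144 144 144 144 143 143 144 145
-40 103 103 102 102 103 103 104 104 106 123 147 161 164 167 167 162 151 139 134 133 133 133 133 133 133 133 133 133
-38 104 118 123 124 123 124 124 131 145 136 148 161 162 164 164 162 162 163 164 164 163 163 163 142 133 131 132 133
-36 134 123 122 123 123 124 125 123 121 125 147 160 164 167 165 163 162 164 165 164 164 164 166 170 181 184 186 184
-34 139 125 124 124 124 124 124 123 122 127 151 161 163 164 163 160 161 164 166 166 165 165 167 177 192 195 196 194
-32 135 123 123 124 124 124 125 123 122 127 148 156 164 165 164 162 163 165 166 166 166 165 167 169 195 202 201 201
-30 139 125 123 125 126 126 126 125 122 117 128 136 139 142 148 157 164 165 166 166 166 165 165 170 199 202 203 204
```

Pointer at -23.4 and fin at about -23.8: a 0.4 mm trim, then hold for over 2 s.

Request:
send_rows(deltas="0 -0.0005 0.0003 0 0 0; 0 -0.0005 0.0003 0 0 0; 0 -0.0005 0.0003 0 0 0; 0 -0.0005 0.0003 0 0 0; 0 -0.0005 0.0003 0 0 0")

```text
t: 14.43
tool_pos: [567.0, -23.4, 83.2]
eef_rot: [179.3, 0.1, 98.4]
wrist_force: [12.5, 0.1, -2.9]
gripper_width: 21.5
finger_force: 32.7
```

Request:
send_rows(deltas="0 0 0 0 0 0; 0 0 0 0 0 0; 0 0 0 0 0 0; 0 0 0 0 0 0; 0 0 0 0 0 0")

```text
t: 14.85
tool_pos: [567.0, -23.4, 83.2]
eef_rot: [179.3, 0.1, 98.4]
wrist_force: [13.2, 1.0, -1.8]
gripper_width: 21.6
finger_force: 32.7
```

Request:
send_rows(deltas="0 0 0 0 0 0; 0 0 0 0 0 0; 0 0 0 0 0 0; 0 0 0 0 0 0; 0 0 0 0 0 0")

```text
t: 15.27
tool_pos: [567.0, -23.4, 83.3]
eef_rot: [179.3, 0.1, 98.4]
wrist_force: [13.9, -0.1, -2.6]
gripper_width: 21.7
finger_force: 32.7
```

Request:
send_rows(deltas="0 0 0 0 0 0; 0 0 0 0 0 0; 0 0 0 0 0 0; 0 0 0 0 0 0; 0 0 0 0 0 0")

```text
t: 15.68
tool_pos: [567.0, -23.4, 83.2]
eef_rot: [179.3, 0.1, 98.4]
wrist_force: [12.4, 0.7, -1.7]
gripper_width: 21.7
finger_force: 32.7
```

Request:
send_rows(deltas="0 0 0 0 0 0; 0 0 0 0 0 0; 0 0 0 0 0 0; 0 0 0 0 0 0; 0 0 0 0 0 0")

```text
t: 16.1
tool_pos: [567.0, -23.4, 83.3]
eef_rot: [179.3, 0.1, 98.4]
wrist_force: [12.9, 0.9, -1.9]
gripper_width: 21.6
finger_force: 32.7
```

Request:
send_rows(deltas="0 0 0 0 0 0; 0 0 0 0 0 0; 0 0 0 0 0 0; 0 0 0 0 0 0; 0 0 0 0 0 0")

```text
t: 16.52
tool_pos: [567.0, -23.4, 83.2]
eef_rot: [179.3, 0.1, 98.4]
wrist_force: [13.3, 1.2, -2.6]
gripper_width: 21.8
finger_force: 32.7
```

Request:
send_rows(deltas="0 0 0 0 0 0; 0 0 0 0 0 0; 0 0 0 0 0 0; 0 0 0 0 0 0; 0 0 0 0 0 0")

```text
t: 16.93
tool_pos: [567.0, -23.4, 83.2]
eef_rot: [179.3, 0.1, 98.4]
wrist_force: [12.6, 0.1, -2.6]
gripper_width: 21.7
finger_force: 32.7
```

```bash
python3 - <<'E'
from rail import *
go([37.3,-74,72.2],0,0,90)
rail("w11",-28,-18,range(-46,-33,2),st=.5)
E
```

```text
tip now [-22.4 -74.6  72.2] d [0.0004 0.0598 0.0008] r [0.7 0.1 0.2] rows 1.4 F [12.5 -1.7 -2.6] q [5.0, 35.0, -12.0, 109.0, 11.0, 36.0, -5.0]
x from -28 cam x [-25.    3.8 214.6]
-46 154 150 137 135 139 139 140 153 157 158 158 158 165 176 177 177 176 176 175 175
-44 159 153 152 153 152 153 154 157 160 160 159 161 174 194 201 203 202 201 200 201
-42 122 122 124 128 131 133 143 155 160 161 160 159 155 147 145 144 144 145 145 144
-40 101 102 103 103 108 123 146 160 165 166 166 162 151 139 134 133 134 134 132 132
-38 123 124 123 129 146 136 148 160 163 164 163 161 162 164 164 165 163 163 162 141
-36 125 124 125 123 121 125 147 160 163 165 165 163 163 164 165 164 164 164 165 170
-34 124 124 125 123 123 127 151 161 163 163 161 160 162 164 166 166 165 164 168 176
```

It's within about 0.4 mm and steady, but the small trim didn't take. I'll apply slightly more and hold again; there is ample time.

Request:
send_rows(deltas="0 -0.0004 0 0 0 0; 0 -0.0008 0 0 0 0; 0 -0.0008 0 0 0 0; 0 -0.0008 0 0 0 0; 0 -0.0008 0 0 0 0")

```text
t: 17.4
tool_pos: [566.2, -23.5, 83.2]
eef_rot: [179.3, 0.1, 98.4]
wrist_force: [13.5, 1.3, -2.3]
gripper_width: 21.5
finger_force: 32.7
```

Request:
send_rows(deltas="0 0 0 0 0 0; 0 0 0 0 0 0; 0 0 0 0 0 0; 0 0 0 0 0 0; 0 0 0 0 0 0")

```text
t: 17.82
tool_pos: [566.3, -23.5, 83.3]
eef_rot: [179.3, 0.1, 98.4]
wrist_force: [13.5, -0.0, -2.7]
gripper_width: 21.3
finger_force: 32.7
```

Request:
send_rows(deltas="0 0 0 0 0 0; 0 0 0 0 0 0; 0 0 0 0 0 0; 0 0 0 0 0 0; 0 0 0 0 0 0")

```text
t: 18.23
tool_pos: [566.3, -23.6, 83.2]
eef_rot: [179.3, 0.1, 98.4]
wrist_force: [12.2, 0.6, -3.4]
gripper_width: 21.7
finger_force: 32.7
```

Request:
send_rows(deltas="0 0 0 0 0 0; 0 0 0 0 0 0; 0 0 0 0 0 0; 0 0 0 0 0 0; 0 0 0 0 0 0")

```text
t: 18.65
tool_pos: [566.3, -23.5, 83.2]
eef_rot: [179.3, 0.1, 98.4]
wrist_force: [13.8, 0.2, -2.8]
gripper_width: 21.6
finger_force: 32.7
```

Request:
send_rows(deltas="0 0 0 0 0 0; 0 0 0 0 0 0; 0 0 0 0 0 0; 0 0 0 0 0 0; 0 0 0 0 0 0")

```text
t: 19.07
tool_pos: [566.2, -23.6, 83.2]
eef_rot: [179.3, 0.1, 98.4]
wrist_force: [13.6, 0.3, -2.3]
gripper_width: 21.6
finger_force: 32.7
```

Request:
send_rows(deltas="0 0 0 0 0 0; 0 0 0 0 0 0; 0 0 0 0 0 0; 0 0 0 0 0 0; 0 0 0 0 0 0")

```text
t: 19.48
tool_pos: [566.3, -23.5, 83.2]
eef_rot: [179.3, 0.1, 98.4]
wrist_force: [12.9, 0.3, -2.5]
gripper_width: 21.8
finger_force: 32.7
```

Request:
send_rows(deltas="0 0 0 0 0 0; 0 0 0 0 0 0; 0 0 0 0 0 0; 0 0 0 0 0 0; 0 0 0 0 0 0")

```text
t: 19.9
tool_pos: [566.3, -23.6, 83.3]
eef_rot: [179.3, 0.1, 98.4]
wrist_force: [13.6, 0.1, -1.9]
gripper_width: 21.6
finger_force: 32.7
```

```bash
python3 - <<'E'
from rail import *
go([37.3,-74,72.2],0,0,90)
rail("w12",-28,-18,range(-46,-33,2),st=.5)
E
```

```text
tip now [-23.1 -74.6  72.3] d [0.0004 0.0605 0.0008] r [0.7 0.1 0.2] rows 1.5 F [13.5 -1.8 -1.9] q [5.0, 35.0, -12.0, 110.0, 11.0, 36.0, -5.0]
x from -28 cam x [-25.8   3.8 214.6]
-46 135 135 135 138 141 148 156 158 158 158 160 170 175 176 176 178 176 176 175 174
-44 156 152 152 152 153 156 159 160 160 160 162 187 200 203 201 202 202 201 201 201
-42 122 122 123 128 133 148 158 159 159 160 159 149 143 144 143 144 144 144 144 143
-40 116 128 132 132 133 131 149 161 164 167 166 139 133 134 133 133 133 133 133 132
-38 124 124 127 144 152 139 152 160 163 165 164 155 161 163 164 163 163 162 160 151
-36 124 125 126 125 123 128 151 162 163 165 166 155 160 163 165 165 165 165 167 175
-34 124 124 124 124 123 130 153 163 164 164 164 154 161 164 166 165 165 166 170 182
```

Aligned within about 0.1 mm and held 2.5 s. Easing it back in slowly.

Request:
send_rows(deltas="0 0.0025 0 0 0 0; 0 0.005 0 0 0 0; 0 0.0075 0 0 0 0; 0 0.01 0 0 0 0; 0 0.0125 0 0 0 0")

```text
t: 20.37
tool_pos: [577.9, -21.8, 83.2]
eef_rot: [179.4, 0.1, 98.4]
wrist_force: [9.9, -0.2, -0.4]
gripper_width: 21.7
finger_force: 33.1
```

Request:
send_rows(deltas="0 0.0025 0 0 0 0; 0 0.005 0 0 0 0; 0 0.0075 0 0 0 0; 0 0.01 0 0 0 0; 0 0.0125 0 0 0 0")

```text
t: 20.78
tool_pos: [589.7, -20.0, 83.2]
eef_rot: [179.5, 0.1, 98.4]
wrist_force: [8.9, 1.3, 1.2]
gripper_width: 21.3
finger_force: 33.3
```

Request:
send_rows(deltas="0 0.0025 0 0 0 0; 0 0.005 0 0 0 0; 0 0.0075 0 0 0 0; 0 0.01 0 0 0 0; 0 0.0125 0 0 0 0")

```text
t: 21.2
tool_pos: [601.5, -18.2, 83.2]
eef_rot: [179.5, 0.1, 98.4]
wrist_force: [6.0, 0.9, 3.4]
gripper_width: 21.6
finger_force: 33.4
```

Request:
send_rows(deltas="0 0.0025 0 0 0 0; 0 0.005 0 0 0 0; 0 0.0075 0 0 0 0; 0 0.01 0 0 0 0; 0 0.0125 0 0 0 0")

```text
t: 21.62
tool_pos: [613.2, -16.4, 83.2]
eef_rot: [179.6, 0.1, 98.4]
wrist_force: [5.6, 0.3, 7.0]
gripper_width: 21.3
finger_force: 34.0
```

Request:
send_rows(deltas="0 0.002 0 0 0 0; 0 0.004 0 0 0 0; 0 0.006 0 0 0 0; 0 0.0075 0 0 0 0; 0 0.0085 0 0 0 0")

```text
t: 22.03
tool_pos: [621.3, -15.1, 83.2]
eef_rot: [179.6, 0.1, 98.4]
wrist_force: [3.2, 0.7, 8.0]
gripper_width: 21.3
finger_force: 34.1
```

```bash
python3 - <<'E'
from geo import *
go([37.3,-74,72.2],0,0,90)
E
```

```text
tip now [ 32.5 -74.1  72.2] d [0.0001 0.0049 0.    ] r [0.4 0.1 0.2] rows 0.1 F [3.3 0.3 8. ] q [4.0, 38.0, -12.0, 101.0, 11.0, 42.0, -5.0]
```

Request:
send_rows(deltas="0 0.0012 0 0 0 0; 0 0.0024 0 0 0 0; 0 0.0036 0 0 0 0; 0 0.0046 0 0 0 0; 0 0.0052 0 0 0 0")

```text
t: 22.45
tool_pos: [625.9, -14.4, 83.2]
eef_rot: [179.7, 0.1, 98.4]
wrist_force: [1.2, 0.7, 10.5]
gripper_width: 21.7
finger_force: 34.5
```

Request:
send_rows(deltas="0 0.0003 0 0 0 0; 0 0.0006 0 0 0 0; 0 0.0008 0 0 0 0; 0 0.0008 0 0 0 0; 0 0.0008 0 0 0 0")

```text
t: 22.87
tool_pos: [625.9, -14.4, 83.2]
eef_rot: [179.7, 0.1, 98.4]
wrist_force: [-0.3, 0.4, 10.2]
gripper_width: 21.6
finger_force: 34.6
```

```bash
python3 - <<'E'
from geo import *
go([37.3,-74,72.2],0,0,90)
E
```

```text
tip now [ 37.2 -74.1  72.2] d [ 0.0001  0.0002 -0.    ] r [0.3 0.1 0.2] rows 0.0 F [-0.2  0.5 10.2] q [4.0, 39.0, -12.0, 100.0, 11.0, 42.0, -5.0]
```

Home at the stop. Releasing and lifting straight up.

Request:
send_rows(deltas="0 0 0 0 0 0; 0 0 0 0 0 0; 0 0 0 0 0 0; 0 0 0 0 0 0; 0 0 0 0 0 0", gripper=0.06)

```text
t: 23.28
tool_pos: [624.6, -14.7, 81.1]
eef_rot: [180.0, 0.1, 98.4]
wrist_force: [-0.0, -1.0, 0.3]
gripper_width: 59.8
finger_force: 0.0
```

Request:
send_rows(deltas="0 0 -0.01 0 0 0; 0 0 -0.03 0 0 0; 0 0 -0.06 0 0 0; 0 0 -0.09 0 0 0; 0 0 -0.12 0 0 0")

```text
t: 23.7
tool_pos: [624.3, -14.4, 203.2]
eef_rot: [179.9, 0.1, 98.4]
wrist_force: [0.2, 0.0, 0.3]
gripper_width: 59.9
finger_force: 0.0
```

Request:
send_rows(deltas="0 0 -0.01 0 0 0; 0 0 -0.02 0 0 0; 0 0 -0.03 0 0 0; 0 0 -0.03 0 0 0; 0 0 -0.03 0 0 0")

```text
t: 24.12
tool_pos: [624.4, -14.4, 230.9]
eef_rot: [180.0, 0.1, 98.4]
wrist_force: [-0.5, 1.0, -0.5]
gripper_width: 59.7
finger_force: 0.0
```

```bash
python3 - <<'E'
from rail import *
go([37,-74,200],0,0,90)
rail("w13",20,50,(-42,-40),st=1)   # pointer back at home?
a=cv2.cvtColor(cv2.imread("pics/w13.png"),cv2.COLOR_BGR2GRAY);P=cams.camera_params("wrist")
for y in(-74,-64):print([int(a[int(v),int(u)]) for u,v in(proj("w",g2w([x,y,102]),P).round() for x in range(10,66,3))])
E
```

```text
tip now [ 35.6 -73.9 219.9] d [-0.0001  0.0014  0.0199] r [0.  0.1 0.2] rows 0.5 F [-0.4  1.1 -0.5] q [5.0, 29.0, -13.0, 91.0, 8.0, 60.0, -2.0]
x from 20 cam x [ 34.6   4.4 362.3]
-42 128 124 123 122 121 122 122 118 103 98 96 97 105 121 126 138 146 144 129 124 123 122 123 123 123 123 124 125 135 138
-40 155 124 122 122 122 121 120 121 119 117 116 117 117 121 127 137 142 140 127 122 122 122 123 123 130 186 212 216 225 227
[97, 96, 98, 143, 252, 249, 192, 222, 229, 232, 234, 234, 193, 255, 254, 112, 255, 255, 232]
[206, 203, 201, 183, 252, 162, 208, 227, 226, 226, 226, 226, 196, 255, 229, 194, 254, 255, 228]
```

The pointer is back at x≈36.2 and the grip is at its home edges, 28 and 46. Lock stays open and the hand is clear, so I'm handing in.

```bash
python3 -c "
from station import workorder
print(workorder.sign_off())"
```

```text
the job is handed in; nothing more can be done
None
```

The job is done and handed in at about 24 s: the lock slide snapped open at about 8 N, the pointer was held level with the fin (within about 0.1 mm) for 2.5 s, and the grip was eased fully home and released, with the tip box, bottle and timer left alone.

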